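Fit the filing block to its bench rail

ROBOT

A 6-joint arm with a two-finger parallel gripper is mounted at the origin on a cart in front of the work surface, level with it; the furniture and walls round the work are solid. World frame = base frame: x ahead of the robot, y to its left, z up, the work surface at z = 0. Lengths are in m, angles in rad, forces in N, time in s.
With the tool pointing down it reaches from about 0.35 to 0.775 m from the base axis. Payload 5.5 kg.
Tool frame: the origin (TCP) lies at the very end of the fingers, on their centre line; the grasp point (between the pads) lies 19 mm behind it; z points along the fingers, x is the direction in which the jaws open and shut, and the axes are right-handed (so a half turn about z gives the same grasp; the last joint's range is limited). The gripper opens to 85 mm and grips with 20 to 120 N. Pads are 22 mm wide; open, the fingers measure 114 mm over their backs; the gripper's body (76 mm by 85 mm) begins 54 mm behind the grasp point. The pads swing forward as they close: fully open they stand 13 mm farther back than shut.
Start: joints at [-1.28, 0.313, 0.046, 1.304, 0, 1.431], TCP at [0.24, -0.523, 0.195] pointing down, gripper open.
Joint ranges: [-2.76, 2.76], [-0.86, 1.69], [-1.03, 1.26], [-2.2, 2.34], [-1.47, 1.5], [-3.14, 3.14]. Speed limits (rad/s): [2.57, 2.57, 3.14, 3.14, 3.14, 3.14].

INTERFACE

Orientations are given as a unit quaternion [w, x, y, z].
In Python, from workcell import env gives the robot as it stands.
- The arm moves only by the shell command python3 -m inch 'ROWS' [FORCE]. ROWS is JSON, a list of rows, each a list of 7 numbers: the turn, a rotation vector about the tool's x, y, z each as a share of 8 degrees, from -1 to 1, then the shift along the tool's x, y, z each as a share of 0.05 m, from -1 to 1, then the closure, from 0 (fully open) to 1 (shut). A call has 1 to 12 rows; each row shifts and turns the commanded pose from where the row before left it, along the tool's axes as they then stand; what a row does not reach is not made up. A row lasts 1/10 s, in which the tool goes at most 50 mm and 8.59 degrees, less where a joint would pass 70% of its speed; a pose out of reach is approached as far as the arm can. A call with a number of a shift or a turn outside -1 to 1 is refused whole. A call with a gripper value outside its range is refused whole. The fingers move at their own pace and stop on an object; FORCE is the grip in N (left out, the last holds). Time passes only in rows, so rows that do not move let the fingers close. It gives the time, the measured TCP pose, the force and the opening at its end, in the units of the state.
- env.get_state(): the state, without advancing time (a new reading comes with each control period).
- env.read_camera(name): name is "scene" or "top" or "wrist"; returns the picture (480x640x3 uint8, red, green, blue); there is no depth.
- env.calibration(name): a dict with "fx", "fy", "cx", "cy" (pixels), "k1" (the pictures are not rectified: a ray, as slopes to the right and down, at radius r is drawn at 1 + k1 r^2 times it, then the intrinsics apply), "rvec" (rotation vector, rad) and "tvec" (3), from world to camera coordinates, as OpenCV has them; the wrist camera has in their place "hand_eye" (4x4, takes a point from camera to tool coordinates, whose origin is the TCP and whose axes are the tool frame's). Camera axes: x right, y down, z forward; pixel columns grow to the right and rows downward; lengths in m; the calibration is good to about 2 mm. A picture is of the moment at which its call begins: read the wrist's pose just before it. calibration takes no time and is no camera call.
- env.hand_in(): hands the job in, once; it reports no verdict.
The state is a dict: "clock": time; "joint_pos": joint angles; "qvel": joint speeds; "tau": joint torques, N m; "tcp_pos": TCP position; "orientation": TCP orientation; "wrist_force": force on the tool from outside, world axes, zero at the start; "ft_torque": the same for the moment, N m; "finger_gap": finger opening in m.
Only numpy, scipy, OpenCV 4.12 (cv2) and the standard library are available. Lean on these libraries where they do the work, as an engineer would, in place of code of your own. Each camera call takes 0.05 s, during which the arm holds its last target.

TASK

Fit the filing block to the bench rail: pick up its carriage, slide its dovetail onto the rail from the open end until it is fully home against the end stop, then turn the black clamp knob on its side clockwise until it is firmly tight, and let go. Leave the other tools where they are.

Things in the scene. Friction and masses are not known exactly. Their poses are not given: they have to be found in the camera images.
- dovetail_rail: Bench rail, fixed: grey base plate 104 x 200 x 10 mm, steel male dovetail along its y axis. Origin: centre of the plate's underside, on the bench. +y is the open end (robot's left), -y the end stop. Dovetail: top 34 mm above the origin, 44 mm wide there, 24 mm at its foot 14 mm lower; y = -85 to +85 mm. Fully home, the filing block's centre is at x 0, y -31, z 64 mm of this frame, axes parallel.
- rail_mouth (a point): Centre of the dovetail's open end, level with the rail's flat top (y = +85, z = 34 mm of the rail's frame; same axes). The last 16 mm of rail taper as a lead-in: at the very end 4 mm narrower on each side and 3 mm lower.
- end_stop (a point): Centre of the end stop's face that the carriage's end meets (y = -73, z = 34 mm of the rail's frame; same axes). Dark steel block, 76 mm wide, top 16 mm above this point.
- filing_block (a point): Centre of the beech block (46 x 84 x 36 mm along x, y, z; three V grooves across its top) on the loose aluminium carriage, about 0.5 kg in all. Grip it across x. Carriage plate: 77 x 84 mm, top 18 mm below this point; feet 43 mm below, standing on a 3 mm mat at the start. z up; y along the dovetail groove and the 84 mm length; the knob is on the -x side, towards the robot at the start.
- groove_roof (a point): Middle of the roof of the carriage's dovetail groove, 30 mm below the filing block's centre (same axes); it rests on the rail's flat top. The groove is open at both ends (y = +-42 mm) and 13 mm deep. With the knob at 0 it has 2 mm sideways play at each flank (4 mm in all; 0.9 mm less at 0.25 rad) and about 2 mm vertical play on the rail.
- knob_grip (a point): Centre of the black fluted clamp knob (36 mm diameter, 22 mm thick along its axis) at the carriage's mid length, 76 mm to -x of and 8.5 mm below the filing block's centre. Its z axis is the turning axis and points out of the knob's face, 35 degrees from vertical, leaning to the carriage's -x; x and y turn with the knob.
- clamp_knob (a joint): Knob angle, rad: 0 open (starts at 0 to 0.25); grows clockwise, looking at the knob's face; stop at 1.6. It moves a brass gib 3.6 mm per rad. On the rail the gib meets the flank at about 0.9, then it stiffens; 1.2 to 1.5 is firmly tight. Takes 0.2 N m, up to 0.4 when tight; stays where it is left. Tightened off the rail, the carriage will not go on.
- clamp_gib: Brass strip, 80 mm long, in the carriage's groove on the knob side, moved by the knob; origin 43 mm below the filing block's centre. As it tightens it takes up the play: it draws the carriage and knob sideways to the knob's side (-x) until the far flank seats, with the carriage's centre 2 mm to -x of the rail's centre line.
- mallet: Small mallet with wooden handle, 52 x 163 x 26 mm, lying behind the rail along its y; origin: centre of its underside. Not to be moved.
- powder_jar: Orange jar with black cap, 46 mm wide, 62 mm tall, standing behind the work; origin: centre of its underside. Not to be moved.

How it is judged:
By the outcome, as a careful person would: the job done as asked, in the order asked, and still so for the second after the job is handed in, with the robot touching nothing.
It also fails if it takes over 54 s, if anything falls off the work surface, if the arm or the gripper's body presses on something with over 40 N, if the wrist force passes 120 N, or if a joint passes its speed limit or range.

## Working session

There is one attempt and no reset: what is moved stays moved. The work goes in short steps, Python scripts to look and compute and a shell command to move; the robot and the scene stay as the last step left them, time stands still between calls to the robot, and variables do not carry over. Pictures are saved under pics/ and viewed, and the job is handed in when it is done.

```bash
ls; mkdir -p pics; python3 - <<'E'
from workcell import env
import cv2
print(env.get_state())
for n in ("scene","top","wrist"):
    print(n,env.calibration(n))
    cv2.imwrite(f"pics/{n}0.png",env.read_camera(n)[:,:,::-1])
E
```

```text
pics
{'clock': 0.0, 'joint_pos': array([-1.27960608e+00,  3.14020860e-01,  4.49622900e-02,  1.30359590e+00,
        5.25519774e-05,  1.43122199e+00]), 'qvel': array([-1.59608793e-03,  2.29204347e-04,  1.48869134e-04, -1.29851381e-03,
        1.60899977e-03, -7.57527793e-05]), 'tau': array([ 1.08212564e-03, -4.80630469e+01,  2.98530793e+01,  1.93199777e-02,
       -7.11550251e-05,  1.28962287e-05]), 'tcp_pos': array([ 0.23995261, -0.52190002,  0.19439047]), 'orientation': array([-6.25244127e-04,  8.41892035e-01, -5.39645196e-01, -6.87699959e-04]), 'wrist_force': array([-0.30328407, -0.78338019,  0.2529606 ]), 'ft_torque': array([-0.02219747,  0.03592961, -0.01037692]), 'finger_gap': 0.08538709351338782}
scene {'fx': 538.814347024571, 'fy': 538.814347024571, 'cx': 315.88190642263083, 'cy': 249.45885830367362, 'k1': 0.037530694194203476, 'rvec': array([ 0.8361563 , -2.25989395,  1.35911611]), 'tvec': array([0.41654108, 0.21465462, 0.8100675 ])}
top {'fx': 584.80969688731, 'fy': 584.80969688731, 'cx': 310.3967976876847, 'cy': 241.46887508580784, 'k1': 0.06315312020238302, 'rvec': array([ 2.10930788, -2.13487989,  0.16330539]), 'tvec': array([0.03250371, 0.56908343, 1.03030056])}
wrist {'fx': 411.39156055028076, 'fy': 411.39156055028076, 'cx': 314.86188957379755, 'cy': 242.90963376667622, 'k1': -0.03478602704837496, 'hand_eye': array([[ 9.99999659e-01, -7.53555914e-04,  3.36573412e-04,
         1.13564741e-03],
       [ 6.24701951e-04,  9.57633930e-01,  2.87987613e-01,
        -7.43665595e-02],
       [-5.39328888e-04, -2.87987305e-01,  9.57634075e-01,
        -1.78471426e-01],
       [ 0.00000000e+00,  0.00000000e+00,  0.00000000e+00,
         1.00000000e+00]])}
```

View pics/scene0.png

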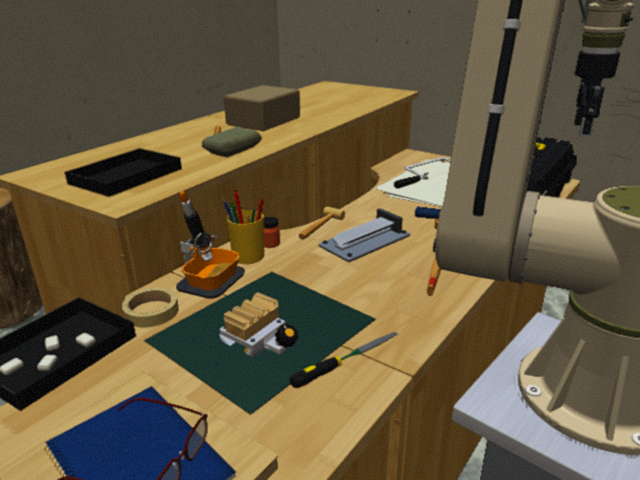

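View pics/top0.png

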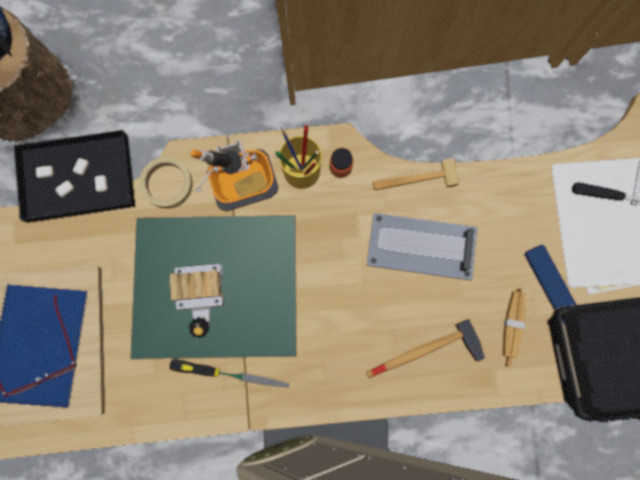

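View pics/wrist0.png

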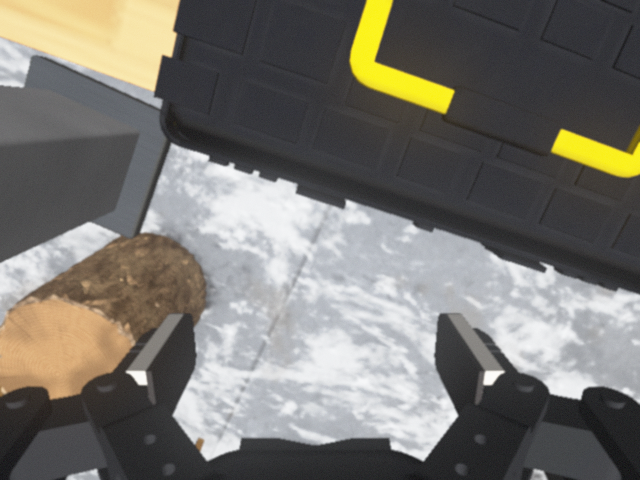

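The top view shows the filing block at about (196,287), its knob at (199,327), the rail plate at about (422,246) with the end stop at (468,253), and the mallet at (420,180). I'll enlarge both areas to pick out corners.

```bash
cat > h.py <<'E'
import numpy as np, cv2
from scipy.spatial.transform import Rotation as R
from workcell import env
def Rq(q): return R.from_quat([q[1],q[2],q[3],q[0]])
def cam(name,st=None):
    c=env.calibration(name)
    if name=="wrist":
        st=st or env.get_state()
        T=np.eye(4);T[:3,:3]=Rq(st["orientation"]).as_matrix();T[:3,3]=st["tcp_pos"]
        M=T@np.array(c["hand_eye"]);Rc=M[:3,:3];o=M[:3,3]
    else:
        Rm=R.from_rotvec(c["rvec"]).as_matrix();Rc=Rm.T;o=-Rm.T@c["tvec"]
    return c,Rc,o
def ray(cm,uv):
    c,Rc,o=cm
    d=np.array([(uv[0]-c["cx"])/c["fx"],(uv[1]-c["cy"])/c["fy"]]);s=d.copy()
    for _ in range(20): s=d/(1+c["k1"]*(s@s))
    return o,Rc@np.array([s[0],s[1],1.])
def onz(cm,uv,z):
    o,d=ray(cm,uv);return o+d*(z-o[2])/d[2]
def proj(cm,P):
    c,Rc,o=cm
    p=(np.atleast_2d(P)-o)@Rc; s=p[:,:2]/p[:,2:]
    s=s*(1+c["k1"]*(s**2).sum(1,keepdims=True))
    return s*[c["fx"],c["fy"]]+[c["cx"],c["cy"]]
def tri(rs):
    A=0;b=0
    for o,d in rs:
        d=d/np.linalg.norm(d);P=np.eye(3)-np.outer(d,d);A=A+P;b=b+P@o
    return np.linalg.solve(A,b)
E
python3 - <<'E'
import cv2
a=cv2.imread("pics/top0.png")
def z(im,x,y,w,h,k,n): cv2.imwrite(n,cv2.resize(im[y:y+h,x:x+w],None,fx=k,fy=k,interpolation=cv2.INTER_CUBIC))
z(a,150,250,100,100,6,"pics/t_block.png")
z(a,355,200,130,90,6,"pics/t_rail.png")
b=cv2.imread("pics/scene0.png")
z(b,200,280,120,90,6,"pics/s_block.png")
z(b,310,195,120,75,6,"pics/s_rail.png")
E
```

```text
(no output)
```

View pics/t_block.png

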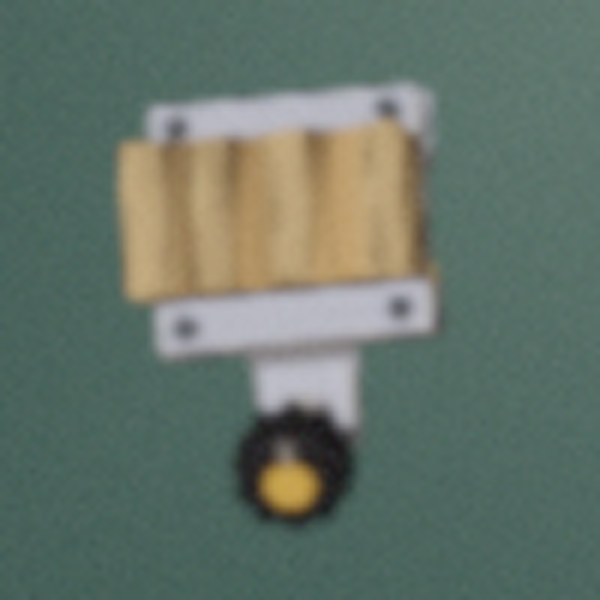

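View pics/t_rail.png

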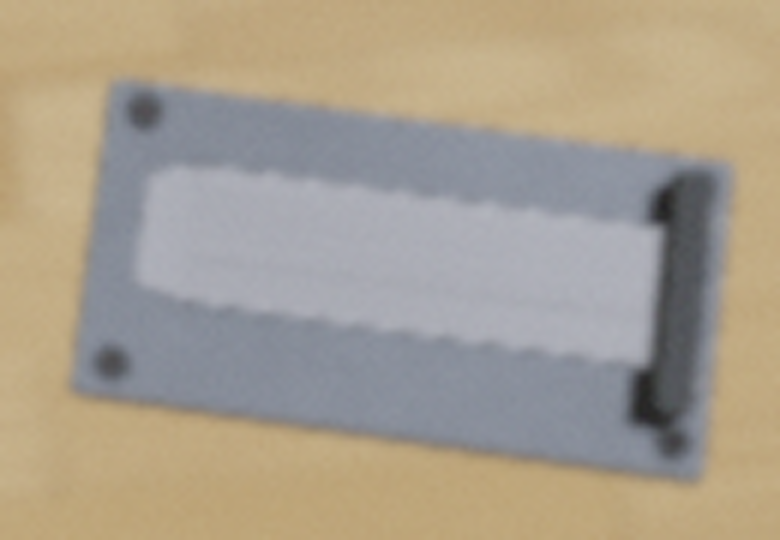

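View pics/s_block.png

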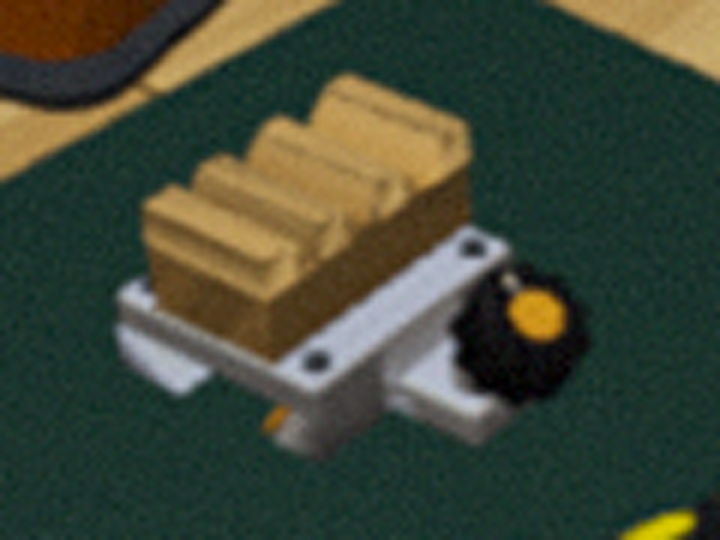

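View pics/s_rail.png

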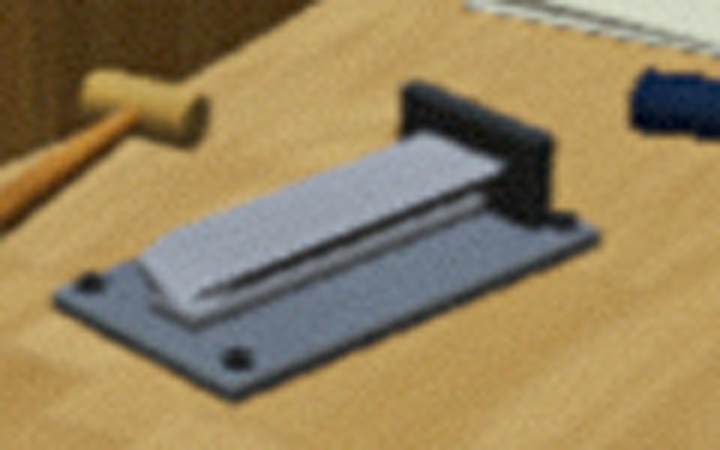

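```bash
cat > fit1.py <<'E'
from h import *
from scipy.optimize import least_squares
def pts(l,off): return (np.array(l,float)+.5)/6-.5+off
T=cam("top");S=cam("scene")
def fit(objs,x0):
    def f(p,sep=False):
        r=[]
        for cm,loc,uv in objs:
            L=np.array(loc)/1000;c,s=np.cos(p[2]),np.sin(p[2])
            W=np.c_[p[0]+c*L[:,0]-s*L[:,1],p[1]+s*L[:,0]+c*L[:,1],L[:,2]]
            r.append((proj(cm,W)-uv).ravel())
        return r if sep else np.concatenate(r)
    q=least_squares(f,x0);print(q.x.round(4),np.degrees(q.x[2]).round(2))
    for r in f(q.x,True): print(r.reshape(-1,2).round(1).tolist())
    return q.x
rt=(T,[[52,100,10],[52,-100,10],[-52,-100,10],[-52,100,10]],pts([[112,80],[732,160],[703,480],[75,390]],[355,200]))
rs=(S,[[52,100,10],[-52,100,10],[-52,-100,10]],pts([[55,298],[235,390],[598,235]],[310,195]))
print("rail");fit([rt],[.7,-.1,0]);fit([rs],[.7,-.1,0]);fit([rt,rs],[.7,-.1,0])
h=38.5
bt=(T,[[h,42,28],[h,-42,28],[-h,-42,28],[-h,42,28]],pts([[148,108],[430,88],[435,332],[158,355]],[150,250]))
bs=(S,[[h,42,28],[-h,42,28],[-h,-42,28]],pts([[120,290],[313,390],[508,245]],[200,280]))
bw=(T,[[23,42,64],[-23,42,64],[-23,-42,64],[23,-42,64]],pts([[120,142],[130,300],[412,272],[400,122]],[150,250]))
print("block");fit([bt],[.6,.3,0]);fit([bw],[.6,.3,0]);fit([bs],[.6,.3,0]);fit([bt,bs,bw],[.6,.3,0])
E
python3 fit1.py
```

```text
rail
[ 0.5655 -0.1854 -0.1506] -8.63
[[-0.5, -0.7], [0.9, -0.3], [0.6, 0.3], [-1.1, 0.7]]
[ 0.5607 -0.1826 -0.1441] -8.26
[[-1.2, -0.3], [0.3, 0.6], [0.9, -0.8]]
[ 0.5645 -0.1854 -0.1472] -8.43
[[-0.6, -0.1], [0.9, 0.0], [0.8, 0.6], [-0.9, 1.4]]
[[-1.7, -1.3], [-0.5, -0.4], [0.2, -1.6]]
block
[0.4915 0.2354 0.0602] 3.45
[[1.0, -0.2], [-1.2, -0.1], [-0.3, 0.4], [0.5, -0.1]]
[0.4914 0.2361 0.0775] 4.44
[[0.4, 0.6], [-0.2, -0.3], [-0.3, 0.0], [0.2, -0.3]]
[0.4917 0.2359 0.066 ] 3.78
[[-0.9, 0.0], [0.0, -0.1], [0.9, -0.1]]
[0.4915 0.2358 0.0668] 3.83
[[0.6, -0.0], [-1.5, -0.3], [-0.3, 0.2], [0.4, 0.1]]
[[-0.8, 0.1], [0.2, -0.0], [1.0, -0.1]]
[[0.6, 0.3], [-0.2, -0.6], [-0.3, 0.2], [0.4, -0.1]]
```

The fits from both cameras agree to about 1 px. The block is near (0.4915, 0.236) with yaw about 4°, and the rail is near (0.5645, -0.185) with yaw about -8.4°. Next I'll write a planner that turns target poses into rows.

```bash
cat > plan.py <<'E'
from h import *
import json
def down(yaw):  # tool pointing down, tool x at world yaw (deg)
    return R.from_euler('z',yaw,degrees=True)*R.from_euler('x',180,degrees=True)
def plan(pos0,R0,pos1,R1,n,grip,rotvec_world=None):
    """rows; rotvec_world (deg*axis) overrides the shortest rotation"""
    p=np.array(pos0,float);Rc=R0
    rv=(R1*R0.inv()).as_rotvec() if rotvec_world is None else np.radians(rotvec_world)
    rows=[]
    for i in range(1,n+1):
        pt=np.array(pos0)+(np.array(pos1)-pos0)*i/n
        Rt=R.from_rotvec(rv*i/n)*R0
        t=(Rc.inv()*Rt).as_rotvec()/np.radians(8)
        s=Rc.inv().apply(pt-p)/.05
        row=np.r_[t,s].round(2)
        rows.append([float(v) for v in row+0.]+[grip])
        p=p+Rc.apply(row[3:]*.05);Rc=Rc*R.from_rotvec(row[:3]*np.radians(8))
    return rows,p,Rc
def show(rows):
    for k in range(0,len(rows),12):
        print("["+",".join("["+",".join(f"{v:g}" for v in r)+"]" for r in rows[k:k+12])+"]")
    a=np.abs(np.array(rows)[:,:6]);print("max",a.max(0))
E
python3 - <<'E'
from plan import *
st=env.get_state()
R0=Rq(st["orientation"]);yaw=np.degrees(np.arctan2(*R0.as_matrix()[[1,0],0]));print(yaw)
rows,p,Rc=plan(st["tcp_pos"],R0,[.4915,.236,.14],down(184),36,0,[0,0,184-yaw])
show(rows);print(p)
E
```

```text
-65.31625800153905
[[0,0,-0.87,-0.32,-0.3,0.03,0],[0,0,-0.86,-0.29,-0.34,0.03,0],[0,0,-0.87,-0.24,-0.37,0.03,0],[0,0,-0.86,-0.2,-0.4,0.03,0],[-0.01,0,-0.87,-0.14,-0.42,0.03,0],[0,0,-0.86,-0.1,-0.44,0.03,0],[0,0,-0.87,-0.04,-0.44,0.03,0],[0,0,-0.87,0.01,-0.44,0.03,0],[0,0,-0.86,0.07,-0.44,0.04,0],[0,0,-0.87,0.11,-0.43,0.03,0],[0,0,-0.86,0.17,-0.41,0.03,0],[0,0,-0.87,0.22,-0.38,0.03,0]]
[[0,0,-0.86,0.26,-0.36,0.03,0],[0,0,-0.87,0.3,-0.33,0.03,0],[0,0,-0.87,0.34,-0.28,0.03,0],[-0.01,0,-0.86,0.38,-0.24,0.03,0],[0,0,-0.87,0.39,-0.2,0.03,0],[0,0,-0.86,0.42,-0.14,0.03,0],[0,0,-0.87,0.44,-0.1,0.03,0],[0,0,-0.86,0.44,-0.04,0.03,0],[0,0,-0.87,0.44,0.01,0.03,0],[0,0,-0.86,0.44,0.07,0.03,0],[0,0,-0.87,0.43,0.12,0.03,0],[0,0,-0.87,0.41,0.16,0.03,0]]
[[0,0,-0.86,0.39,0.22,0.03,0],[0,0,-0.87,0.36,0.26,0.03,0],[0,-0.01,-0.86,0.32,0.3,0.03,0],[-0.01,0,-0.87,0.28,0.34,0.03,0],[0,0,-0.86,0.25,0.38,0.03,0],[0,0,-0.87,0.19,0.39,0.03,0],[0,0,-0.87,0.15,0.42,0.03,0],[0,0,-0.86,0.09,0.44,0.03,0],[0,0,-0.87,0.04,0.44,0.03,0],[-0.01,0,-0.86,-0.01,0.44,0.03,0],[0,0,-0.87,-0.07,0.44,0.03,0],[0,0,-0.86,-0.11,0.43,0.03,0]]
max [0.01 0.01 0.87 0.44 0.44 0.04]
[0.49131236 0.23603448 0.13986266]
```

```bash
python3 -m inch '[[0,0,-0.87,-0.32,-0.3,0,0],[0,0,-0.86,-0.29,-0.34,0,0],[0,0,-0.87,-0.24,-0.37,0,0],[0,0,-0.86,-0.2,-0.4,0,0],[0,0,-0.87,-0.14,-0.42,0,0],[0,0,-0.86,-0.1,-0.44,0,0],[0,0,-0.87,-0.04,-0.44,0,0],[0,0,-0.87,0.01,-0.44,0,0],[0,0,-0.86,0.07,-0.44,0,0],[0,0,-0.87,0.11,-0.43,0,0],[0,0,-0.86,0.17,-0.41,0,0],[0,0,-0.87,0.22,-0.38,0,0]]'
python3 -m inch '[[0,0,-0.86,0.26,-0.36,0.03,0],[0,0,-0.87,0.3,-0.33,0.03,0],[0,0,-0.87,0.34,-0.28,0.03,0],[-0.01,0,-0.86,0.38,-0.24,0.03,0],[0,0,-0.87,0.39,-0.2,0.03,0],[0,0,-0.86,0.42,-0.14,0.03,0],[0,0,-0.87,0.44,-0.1,0.03,0],[0,0,-0.86,0.44,-0.04,0.03,0],[0,0,-0.87,0.44,0.01,0.03,0],[0,0,-0.86,0.44,0.07,0.03,0],[0,0,-0.87,0.43,0.12,0.03,0],[0,0,-0.87,0.41,0.16,0.03,0]]'
```

```text
clock: 1.35
tcp_pos: [0.3241, -0.2689, 0.1951]
orientation: [-0.0, 0.988, 0.157, -0.0]
wrist_force: [-0.2, -0.7, -0.2]
finger_gap: 0.0856
clock: 2.55
tcp_pos: [0.4077, -0.0162, 0.177]
orientation: [0.001, 0.635, 0.773, -0.0]
wrist_force: [0.4, -0.2, -0.3]
finger_gap: 0.0852
```

```bash
python3 -m inch '[[0,0,-0.86,0.39,0.22,0.06,0],[0,0,-0.87,0.36,0.26,0.06,0],[0,-0.01,-0.86,0.32,0.3,0.06,0],[-0.01,0,-0.87,0.28,0.34,0.06,0],[0,0,-0.86,0.25,0.38,0.06,0],[0,0,-0.87,0.19,0.39,0.06,0],[0,0,-0.87,0.15,0.42,0.06,0],[0,0,-0.86,0.09,0.44,0.06,0],[0,0,-0.87,0.04,0.44,0.06,0],[-0.01,0,-0.86,-0.01,0.44,0.06,0],[0,0,-0.87,-0.07,0.44,0.06,0],[0,0,-0.86,-0.11,0.43,0.06,0]]'
python3 - <<'E'
from h import *
st=env.get_state();M=Rq(st["orientation"]).as_matrix()
print(st["tcp_pos"],M.round(3).tolist(),st["joint_pos"].round(3))
cv2.imwrite("pics/w1.png",env.read_camera("wrist")[:,:,::-1])
E
```

```text
clock: 3.75
tcp_pos: [0.4915, 0.2363, 0.1405]
orientation: [0.001, -0.037, 0.999, -0.0]
wrist_force: [-0.2, -0.2, -0.0]
finger_gap: 0.0857
[0.49153565 0.23633574 0.14054754] [[-0.997, -0.074, 0.002], [-0.074, 0.997, -0.0], [-0.002, -0.001, -1.0]] [ 3.020e-01  2.760e-01 -1.400e-01  1.152e+00 -1.000e-03 -1.343e+00]
```

View pics/w1.png

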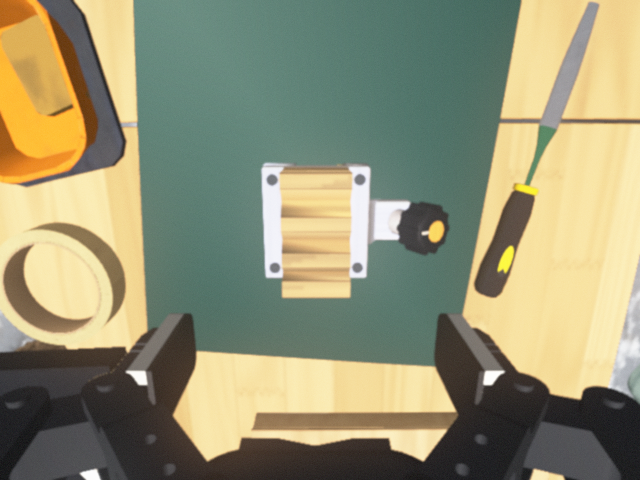

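The block sits between the fingers. Its plate corners are near (263,165), (370,165), (367,277) and (265,279), and the knob is at (424,228). I'll enlarge and fit.

```bash
python3 - <<'E'
import cv2
a=cv2.imread("pics/w1.png");cv2.imwrite("pics/w1z.png",cv2.resize(a[150:310,250:460],None,fx=3.8,fy=3.75,interpolation=cv2.INTER_CUBIC))
E
```

```text
(no output)
```

View pics/w1z.png

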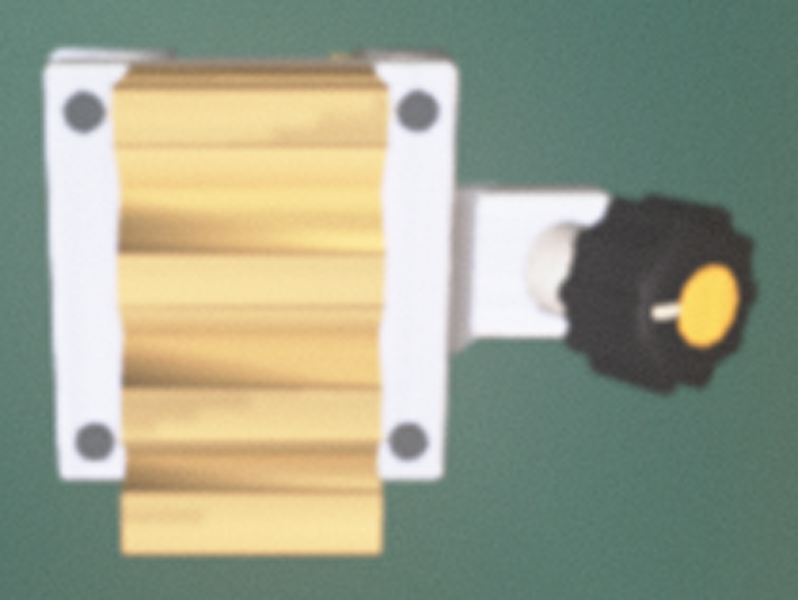

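```bash
python3 - <<'E'
from h import *
from scipy.optimize import least_squares
W=cam("wrist")
sc=np.array([3.8,3.75])
px=(np.array([[46,62],[457,62],[443,479],[60,479],[122,552],[382,552],[113,88],[388,88]])+.5)/sc-.5+[250,150]
h=38.5
L=np.array([[h,-42,28],[-h,-42,28],[-h,42,28],[h,42,28],[23,42,64],[-23,42,64],[23,-42,64],[-23,-42,64]])/1000
def f(p,s=slice(None)):
    c,n=np.cos(p[2]),np.sin(p[2])
    P=np.c_[p[0]+c*L[:,0]-n*L[:,1],p[1]+n*L[:,0]+c*L[:,1],L[:,2]+p[3]]
    return (proj(W,P)-px)[s].ravel()
q=least_squares(f,[.49,.236,.07,0]);print(q.x,np.degrees(q.x[2]));print(f(q.x).reshape(-1,2).round(1).tolist())
s=slice(0,4);q=least_squares(lambda p:f(np.r_[p,0],s),[.49,.236,.07]);print(q.x,np.degrees(q.x[2]))
E
```

```text
[ 0.49359596  0.23900833  0.08189606 -0.00348403] 4.692298534433868
[[-0.4, 0.4], [0.3, 0.3], [-0.1, -0.1], [0.3, -0.1], [0.4, -0.1], [-0.7, -0.1], [-0.6, -0.1], [0.8, -0.2]]
[0.49368494 0.23812272 0.0808007 ] 4.629539236034985
```

```bash
python3 -m inch '[[0,0,-0.04,-0.02,0.02,0.3,0.25],[0,0,0,0,0,0.3,0.25],[0,0,0,0,0,0.4,0.25],[0,0,0,0,0,0.4,0.25],[0,0,0,0,0,0.3,0.25],[0,0,0,0,0,0.2,0.25],[0,0,0,0,0,0,0.25]]' 80
python3 - <<'E'
from h import *
print(env.get_state()["tcp_pos"])
cv2.imwrite("pics/w2.png",env.read_camera("wrist")[:,:,::-1])
E
```

```text
clock: 4.5
tcp_pos: [0.4914, 0.236, 0.0445]
orientation: [-0.0, -0.037, 0.999, -0.001]
wrist_force: [-0.7, 0.9, 1.1]
finger_gap: 0.064
[0.49140509 0.23596065 0.04451237]
```

View pics/w2.png

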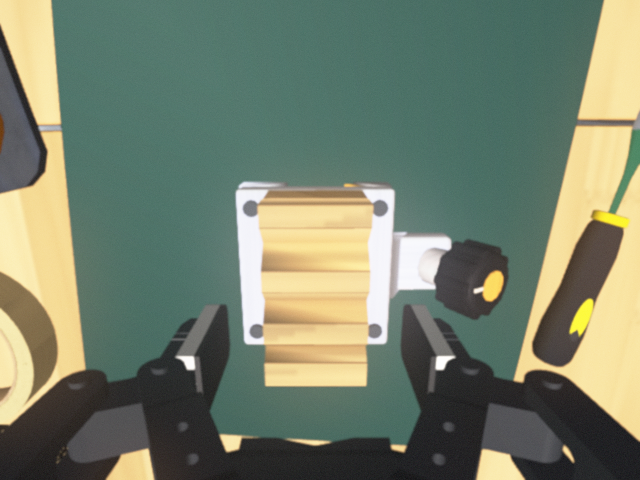

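```bash
python3 - <<'E'
from h import *
a=cv2.imread("pics/w2.png");st=env.get_state();W=cam("wrist")
M=Rq(st["orientation"]).as_matrix()
for z in (0,-.01,-.019,-.04):
  for x in(-.032,.032):
    for y in (-.011,.011):
      u=proj(W,st["tcp_pos"]+M@[x,y,z])[0];cv2.circle(a,tuple(int(v) for v in u),2,{0:(0,0,255),-.01:(0,255,255),-.019:(255,0,0),-.04:(255,0,255)}[z],-1)
cv2.imwrite("pics/w2z.png",cv2.resize(a[170:470,130:510],None,fx=2,fy=2))
E
```

```text
(no output)
```

View pics/w2z.png

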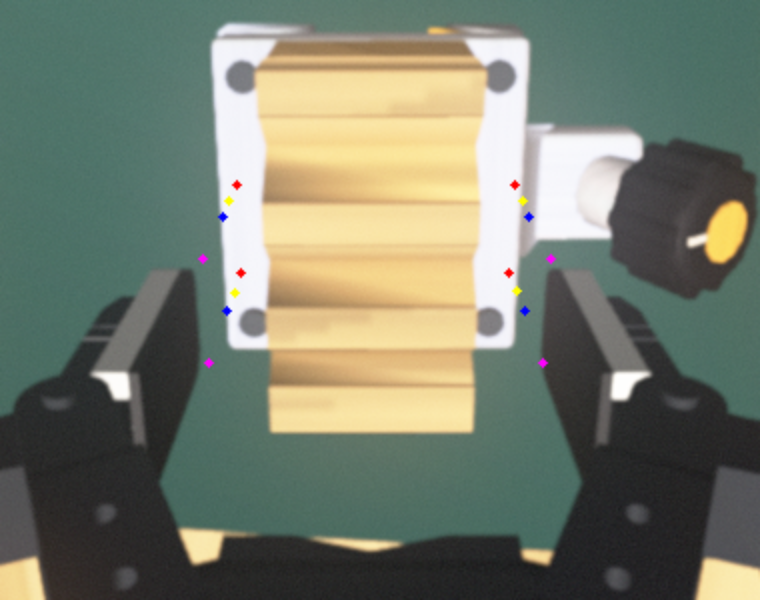

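The fingertips look farther back than the TCP model predicts: the tip edges at rows 305 to 360 match about 40 mm behind the TCP. I'll check this with the scene camera before descending.

```bash
python3 - <<'E'
from h import *
st=env.get_state();M=Rq(st["orientation"]).as_matrix()
a=env.read_camera("scene")[:,:,::-1].copy();W=cam("scene")
cv2.imwrite("pics/s2.png",a)
for z,c in ((0,(0,0,255)),(-.01,(0,255,255)),(-.04,(255,0,255))):
  for x in(-.032,.032):
      u=proj(W,st["tcp_pos"]+M@[x,0,z])[0];cv2.circle(a,tuple(int(v) for v in u),1,c,-1)
cv2.imwrite("pics/s2z.png",cv2.resize(a[220:380,180:340],None,fx=3.7,fy=3.7,interpolation=cv2.INTER_CUBIC))
E
```

```text
(no output)
```

View pics/s2z.png

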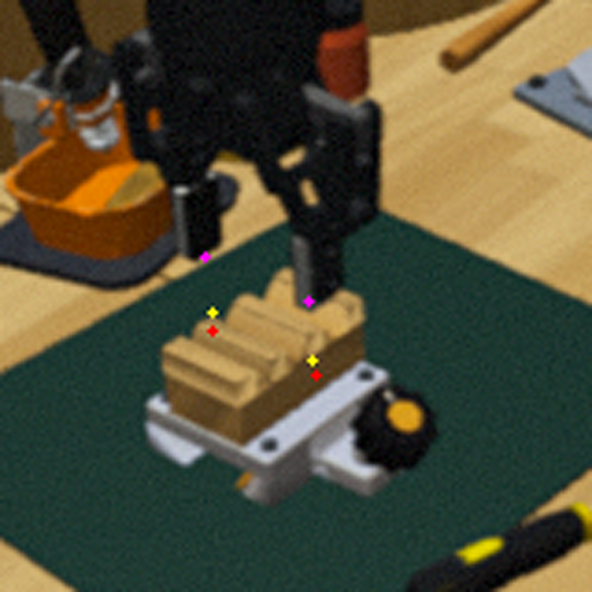

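The scene camera confirms it: the real fingertips (near the magenta marks) are about 40 mm behind the reported TCP at this opening, at a height of about 0.087 m. I'll use what I see, go down most of the way and check again.

```bash
python3 -m inch '[[0,0,0,0,0,0.3,0.25],[0,0,0,0,0,0.3,0.25],[0,0,0,0,0,0.2,0.25],[0,0,0,0,0,0,0.25],[0,0,0,0,0,0,0.25]]' 80
python3 - <<'E'
from h import *
st=env.get_state();M=Rq(st["orientation"]).as_matrix()
print(st["tcp_pos"])
for n in ("wrist","scene"):
  a=env.read_camera(n)[:,:,::-1].copy();W=cam(n)
  for z,c in ((0,(0,0,255)),(-.04,(255,0,255))):
   for x in(-.032,.032):
    for y in (-.011,.011):
      u=proj(W,st["tcp_pos"]+M@[x,y,z])[0];cv2.circle(a,tuple(int(v) for v in u),1,c,-1)
  cv2.imwrite(f"pics/{n}3.png",a if n=="wrist" else cv2.resize(a[220:380,180:340],None,fx=3.7,fy=3.7,interpolation=cv2.INTER_CUBIC))
E
```

```text
clock: 5.1
tcp_pos: [0.4933, 0.2367, 0.0066]
orientation: [0.002, -0.037, 0.999, -0.0]
wrist_force: [-0.3, -0.3, 0.8]
finger_gap: 0.064
[0.49326311 0.23669383 0.00657368]
```

View pics/scene3.png

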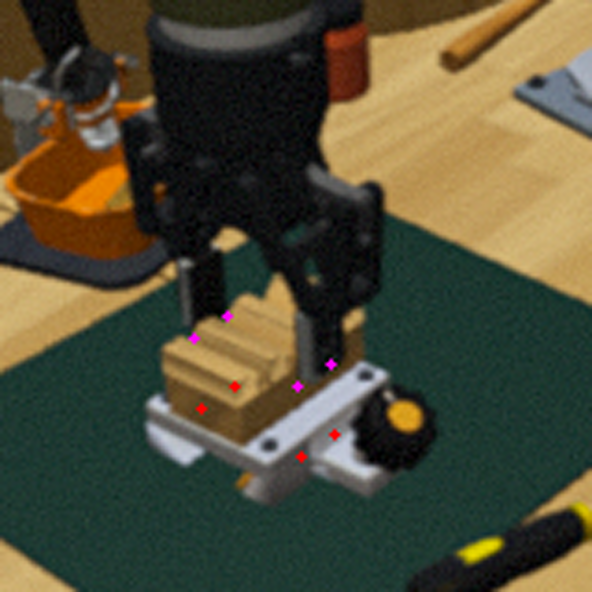

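View pics/wrist3.png

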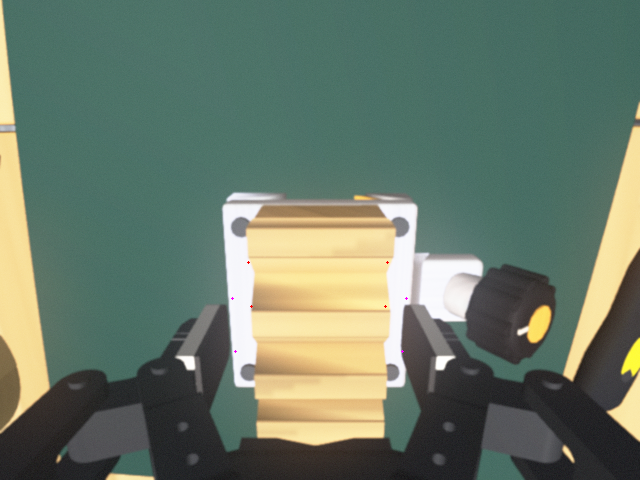

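```bash
python3 -m inch '[[0,0,0,0,0,0.1,0.25],[0,0,0,0,0,0.1,0.25],[0,0,0,0,0,0,0.35],[0,0,0,0,0,0,0.42],[0,0,0,0,0,0,0.48],[0,0,0,0,0,0,0.6],[0,0,0,0,0,0,0.7],[0,0,0,0,0,0,0.7]]' 80
python3 - <<'E'
from h import *
st=env.get_state();print(st["tcp_pos"],st["finger_gap"],st["wrist_force"],st["joint_pos"].round(3))
E
```

```text
clock: 6.0
tcp_pos: [0.4924, 0.2365, -0.0039]
orientation: [0.001, -0.037, 0.999, -0.0]
wrist_force: [-2.8, -0.8, 5.7]
finger_gap: 0.045
[ 0.49244035  0.23651953 -0.00385597] 0.04497515296048097 [-2.78209846 -0.84396871  5.73713163] [ 3.010e-01  3.990e-01 -3.490e-01  8.200e-01 -1.000e-03 -1.344e+00]
```

```bash
python3 - <<'E'
from plan import *
st=env.get_state();R0=Rq(st["orientation"])
p0=st["tcp_pos"]
r1,p,Rc=plan(p0,R0,p0+[0,0,.08],R0,4,.7);show(r1)
r,p,Rc=plan(p,Rc,[.5866,-.037,.074],down(171.6),11,.7);show(r);print(p)
E
```

```text
[[0,0,0,0,0,-0.4,0.7],[0,0,0,0,0,-0.4,0.7],[0,0,0,0,0,-0.4,0.7],[0,0,0,0,0,-0.4,0.7]]
max [0.  0.  0.  0.  0.  0.4]
[[0,0,0.14,-0.13,-0.51,0,0.7],[0,0,0.15,-0.15,-0.5,0.01,0.7],[0,0,0.14,-0.15,-0.51,0,0.7],[0,0.01,0.15,-0.17,-0.5,0.01,0.7],[0,0,0.14,-0.17,-0.49,0,0.7],[0,0,0.15,-0.18,-0.5,0.01,0.7],[0,0,0.14,-0.2,-0.49,0,0.7],[0,0,0.14,-0.2,-0.48,0,0.7],[0,0,0.15,-0.22,-0.48,0.01,0.7],[0,0.01,0.14,-0.22,-0.48,0,0.7],[0,0,0.15,-0.23,-0.47,0.01,0.7]]
max [0.   0.01 0.15 0.23 0.51 0.01]
[ 0.58643833 -0.03701746  0.07384551]
```

```bash
python3 -m inch '[[0,0,0,0,0,-0.2,0.7],[0,0,0,0,0,-0.4,0.7],[0,0,0,0,0,-0.5,0.7],[0,0,0,0,0,-0.5,0.7]]' 90
python3 -m inch '[[0,0,0.14,-0.1,-0.3,0,0.7],[0,0,0.15,-0.15,-0.5,0.01,0.7],[0,0,0.14,-0.15,-0.51,0,0.7],[0,0.01,0.15,-0.17,-0.5,0.01,0.7],[0,0,0.14,-0.17,-0.49,0,0.7],[0,0,0.15,-0.18,-0.5,0.01,0.7],[0,0,0.14,-0.2,-0.49,0,0.7],[0,0,0.14,-0.2,-0.48,0,0.7],[0,0,0.15,-0.22,-0.48,0.01,0.7],[0,0.01,0.14,-0.22,-0.48,0,0.7],[0,0,0.15,-0.15,-0.3,0.01,0.7],[0,0,0,-0.1,-0.3,0.01,0.7]]'
python3 -m inch '[[0,0,0,0,0,0,0.7],[0,0,0,0,0,0,0.7]]'
python3 - <<'E'
from h import *
for n in ("wrist","top"):
  st=env.get_state();M=Rq(st["orientation"]).as_matrix()
  print(n,st["tcp_pos"].tolist(),st["orientation"].tolist(),st["wrist_force"],np.degrees(np.arctan2(M[1,0],M[0,0])))
  cv2.imwrite(f"pics/{n}4.png",env.read_camera(n)[:,:,::-1])
E
```

```text
clock: 6.4
tcp_pos: [0.4922, 0.2363, 0.0762]
orientation: [0.001, -0.037, 0.999, -0.0]
wrist_force: [0.9, -0.2, -5.9]
finger_gap: 0.0441
clock: 7.6
tcp_pos: [0.5843, -0.0347, 0.0721]
orientation: [-0.001, 0.074, 0.997, 0.0]
wrist_force: [0.3, 1.0, -6.3]
finger_gap: 0.0446
clock: 7.8
tcp_pos: [0.5838, -0.0332, 0.0727]
orientation: [-0.0, 0.074, 0.997, 0.0]
wrist_force: [-0.3, 0.1, -6.0]
finger_gap: 0.0452
wrist [0.5837646672469045, -0.033213395929028604, 0.0727193176688988] [-0.000494925702859719, 0.07373601936211988, 0.9972776122635255, 0.0003443474101865839] [-0.34949454  0.05086422 -5.99705587] 171.54281582393938
top [0.583725670056091, -0.0327191416503059, 0.07285088139335437] [-0.00043870444417945043, 0.073360489042391, 0.9973053456507059, 0.0003061411404629586] [ 0.03468888  0.87933222 -5.24895252] 171.58596177095438
```

View pics/wrist4.png

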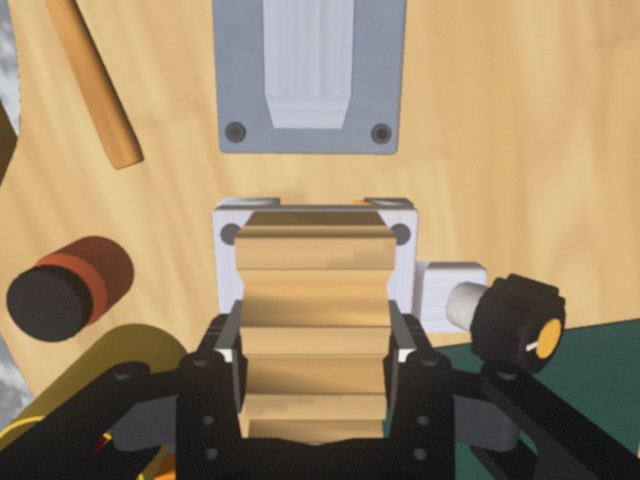

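View pics/top4.png

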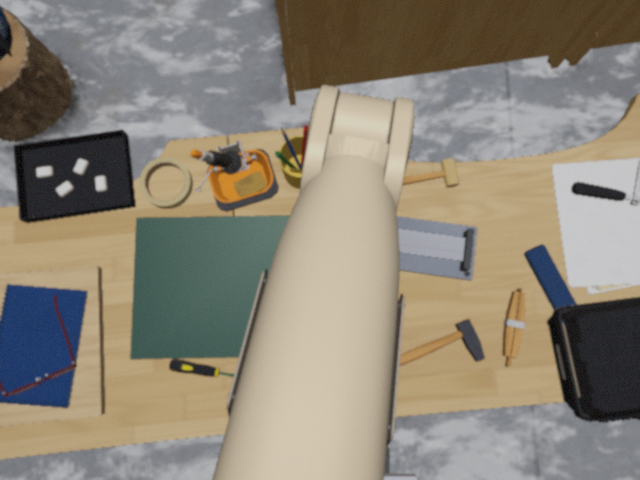

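The wrist view shows the carriage front edge at row 208 (cols 215–418) and the rail mouth at about (308,128). The plate end corners are near (219,152) and (397,155). I'll enlarge this for exact picks.

```bash
python3 - <<'E'
import cv2
a=cv2.imread("pics/wrist4.png")
b=a.copy()
cv2.imwrite("pics/w4a.png",cv2.resize(a[0:170,205:415],None,fx=3.5,fy=3.5,interpolation=cv2.INTER_CUBIC))
cv2.imwrite("pics/w4b.png",cv2.resize(a[190:270,205:430],None,fx=3.5,fy=3.5,interpolation=cv2.INTER_CUBIC))
E
```

```text
(no output)
```

View pics/w4a.png

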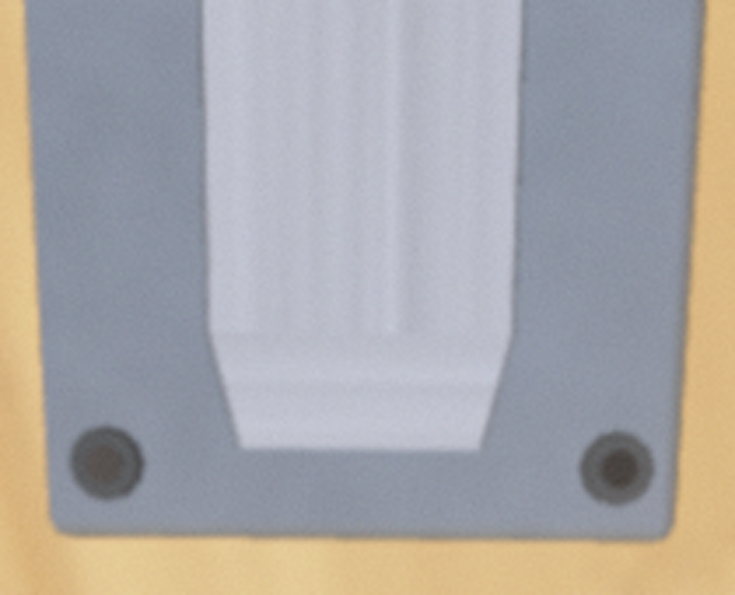

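View pics/w4b.png

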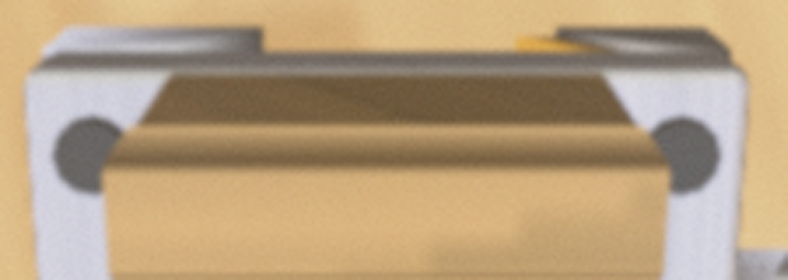

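```bash
cat > fit2.py <<'E'
from h import *
from scipy.optimize import least_squares
st=dict(tcp_pos=np.array([0.58376, -0.03321,0.07272]),orientation=[-0.0005,0.073736,0.997278,0.00034])
W=cam("wrist",st)
def pp(l,off): return (np.array(l,float)+.5)/3.5-.5+off
# rail
L=np.array([[22,69,34],[-22,69,34],[18,85,31],[-18,85,31],[52,100,10],[-52,100,10]])/1000.
px=pp([[210,332],[512,335],[241,448],[480,448],[49,535],[673,539]],[205,0])
E=[([22,34]),([-22,34]),([52,10]),([-52,10])]; epx=pp([[204,2],[521,2],[25,2],[705,2]],[205,0])
def w(p,L,z0=0):
    c,n=np.cos(p[2]),np.sin(p[2]);L=np.atleast_2d(L)
    return np.c_[p[0]+c*L[:,0]-n*L[:,1],p[1]+n*L[:,0]+c*L[:,1],L[:,2]+z0]
def f(p):
    r=(proj(W,w(p,L,p[3]))-px).ravel()
    e=(proj(W,w(p,np.array([[x/1000,p[4+i],z/1000] for i,(x,z) in enumerate(E)]),p[3]))-epx).ravel()
    return np.r_[r,e]
q=least_squares(f,[.5645,-.1854,-.147,0,0.03,.03,.03,.03],x_scale=.01);r=q.x
print("rail",r[:4],np.degrees(r[2]));print(f(r).reshape(-1,2).round(1).tolist())
Lb=np.array([[38.5,-42,-18],[-38.5,-42,-18],[23,-42,-18],[-23,-42,-18]])/1000.
bpx=pp([[28,72],[745,70],[172,75],[604,75]],[205,190])
eb=pp([[38,260],[740,240]],[205,190])
def g(p):
    r=(proj(W,w(p,Lb,p[3]))-bpx).ravel()
    e=(proj(W,w(p,np.array([[.0385,p[4],-.018],[-.0385,p[5],-.018]]),p[3]))-eb).ravel()
    return np.r_[r,e]
q=least_squares(g,[.584,-.033,-.147,.122,0,0],x_scale=.01);b=q.x
print("block",b[:4],np.degrees(b[2]));print(g(b).reshape(-1,2).round(1).tolist())
d=b[:2]-r[:2];c,n=np.cos(r[2]),np.sin(r[2])
print("block in rail frame mm: x %.1f y %.1f z %.1f yaw %.2f"%((c*d[0]+n*d[1])*1e3,(-n*d[0]+c*d[1])*1e3,(b[3]-r[3])*1e3,np.degrees(b[2]-r[2])))
Mt=Rq(st["orientation"]).as_matrix();print("block in tool",Mt.T@(np.r_[b[:2],b[3]]-st["tcp_pos"]))
E
python3 fit2.py
```

```text
rail [ 0.56536096 -0.18712438 -0.15739523 -0.00401943] -9.018082639484225
[[-0.2, 0.1], [-0.0, 0.1], [-0.1, -0.6], [0.1, 0.0], [0.7, -0.0], [-0.1, 0.4], [-0.5, 0.0], [0.3, 0.0], [-0.1, 0.0], [0.0, 0.0]]
block [ 0.58506747 -0.03284027 -0.1459324   0.11909132] -8.361310543786667
[[-0.5, 0.6], [1.1, 0.7], [-0.2, -0.4], [-0.1, -0.7], [0.7, -0.1], [-0.9, -0.1]]
block in rail frame mm: x -4.7 y 155.5 z 123.1 yaw 0.66
block in tool [-0.0011903   0.00058603 -0.04637225]
```

Relative to the rail, the carriage is 4.7 mm to -x, at y 155.5, z about 123, with 0.66° of yaw error. I'll correct x and yaw, lower to insertion height while still clear of the mouth, and measure again.

```bash
python3 -m inch '[[0,0,0.08,-0.05,-0.1,0.1,0.7],[0,0,0,-0.04,-0.1,0.3,0.7],[0,0,0,0,0,0.3,0.7],[0,0,0,0,0,0.3,0.7],[0,0,0,0,0,0.14,0.7],[0,0,0,0,0,0,0.7],[0,0,0,0,0,0,0.7]]'
python3 - <<'E'
from h import *
for n in ("wrist","scene"):
  st=env.get_state();M=Rq(st["orientation"]).as_matrix()
  print(n,st["tcp_pos"].tolist(),st["orientation"].tolist(),st["wrist_force"],np.degrees(np.arctan2(M[1,0],M[0,0])))
  a=env.read_camera(n)[:,:,::-1];cv2.imwrite(f"pics/{n}5.png",a)
  if n=="wrist":
    cv2.imwrite("pics/w5a.png",cv2.resize(a[0:260,200:430],None,fx=3.4,fy=3.4,interpolation=cv2.INTER_CUBIC)[:,:780][:600] if 0 else cv2.resize(a[60:230,200:430],None,fx=3.4,fy=3.4,interpolation=cv2.INTER_CUBIC))
  else:
    cv2.imwrite("pics/s5a.png",cv2.resize(a[170:310,240:440],None,fx=4,fy=4,interpolation=cv2.INTER_CUBIC))
E
```

```text
clock: 8.6
tcp_pos: [0.5876, -0.0437, 0.0166]
orientation: [0.0, 0.079, 0.997, -0.0]
wrist_force: [0.1, -0.5, -5.7]
finger_gap: 0.0447
wrist [0.587600340296403, -0.0436772555048917, 0.016593906864121877] [0.0003225349558563645, 0.07895560665710558, 0.9968780802259873, -3.6243076788621216e-05] [ 0.12486909 -0.45501954 -5.69714686] 170.94292690236975
scene [0.5880324862822259, -0.043831142926912606, 0.01702377496926212] [0.000802216280927177, 0.07899366919885331, 0.9968747889086361, -0.00010915082664052869] [ 0.49174238  0.42251489 -6.09198487] 170.93855290532804
```

View pics/w5a.png

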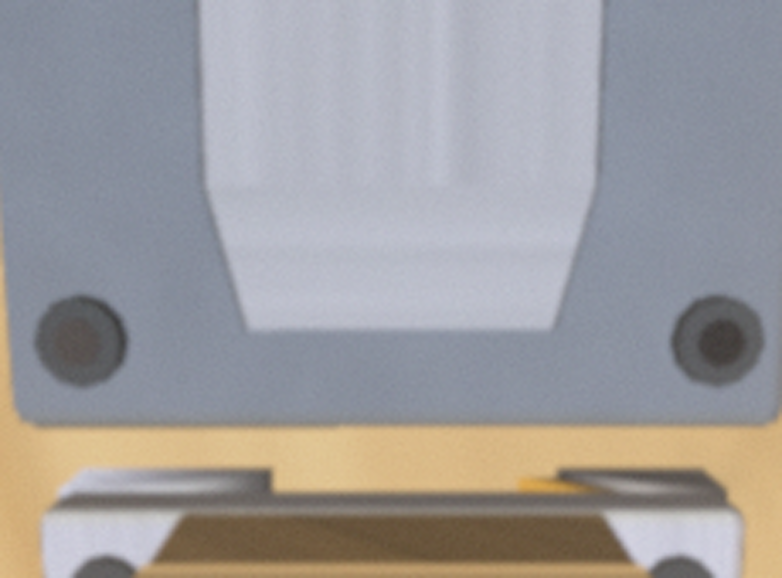

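View pics/s5a.png

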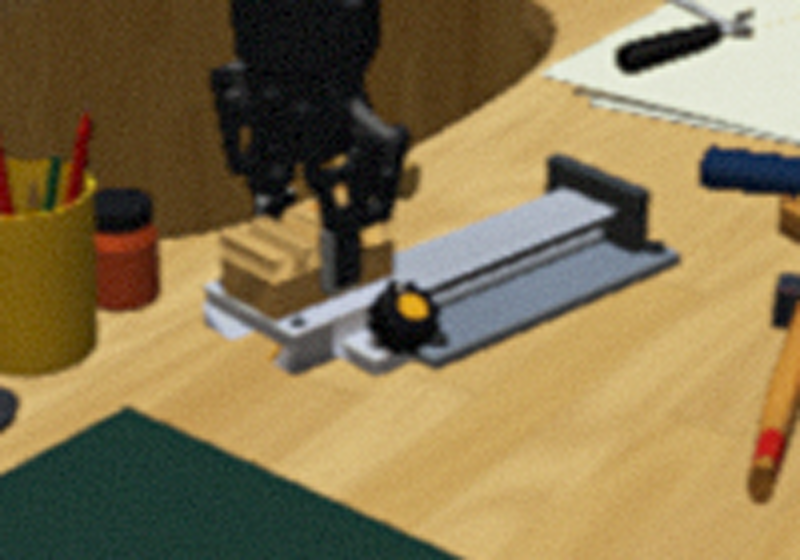

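After correction, the rail centre is at col 401 of the crop and the carriage at 393, so about 0.9 mm of shift to tool +x is left. Yaw is level within about 0.2°. I'll shift, lower about 2 mm and enter the lead-in slowly, watching the force.

```bash
python3 -m inch '[[0,0,0,0.02,0,0.022,0.7],[0,0,0,0,-0.1,0.022,0.7],[0,0,0,0,-0.2,0,0.7],[0,0,0,0,-0.2,0,0.7],[0,0,0,0,-0.1,0,0.7],[0,0,0,0,0,0,0.7]]'
python3 - <<'E'
from h import *
st=env.get_state();M=Rq(st["orientation"]).as_matrix()
print(st["tcp_pos"].tolist(),M.T@st["wrist_force"],st["ft_torque"])
a=env.read_camera("wrist")[:,:,::-1];cv2.imwrite("pics/w6.png",a)
cv2.imwrite("pics/w6a.png",cv2.resize(a[60:230,200:430],None,fx=3.4,fy=3.4,interpolation=cv2.INTER_CUBIC))
E
```

```text
clock: 9.3
tcp_pos: [0.5816, -0.0746, 0.0141]
orientation: [0.0, 0.08, 0.997, -0.0]
wrist_force: [-0.2, -0.3, -6.3]
finger_gap: 0.0445
[0.5815513697178717, -0.07464776961320833, 0.014097426250530974] [ 0.14415157 -0.28999312  6.27612719] [ 0.06664371 -0.05232461 -0.03363391]
```

View pics/w6a.png

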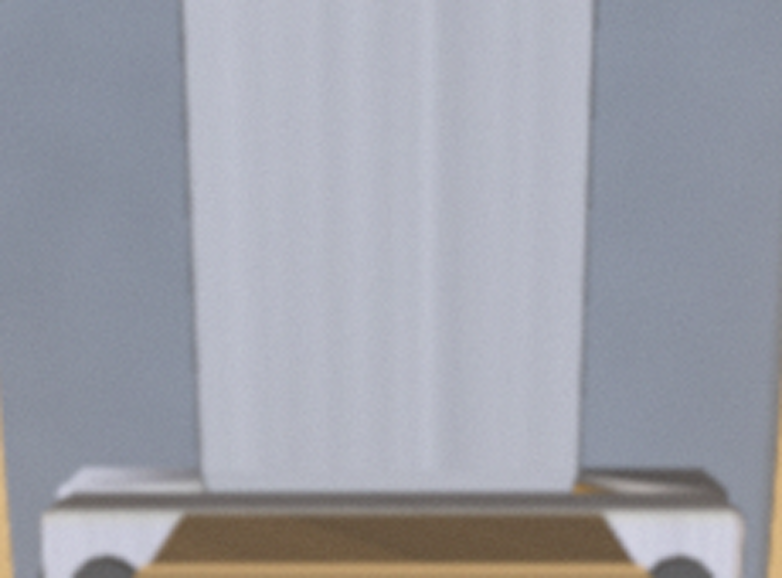

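Well aligned: the rail centre is at 390 and the carriage at 392.5 (crop columns), with no contact force. I'll keep sliding.

```bash
python3 -m inch '[[0,0,0,0,-0.1,0,0.7],[0,0,0,0,-0.2,0,0.7],[0,0,0,0,-0.2,0,0.7],[0,0,0,0,-0.2,0,0.7],[0,0,0,0,-0.1,0,0.7],[0,0,0,0,0,0,0.7]]'
python3 - <<'E'
from h import *
st=env.get_state();M=Rq(st["orientation"]).as_matrix()
print(st["tcp_pos"].tolist(),M.T@st["wrist_force"],M.T@st["ft_torque"])
a=env.read_camera("wrist")[:,:,::-1];cv2.imwrite("pics/w7.png",a)
cv2.imwrite("pics/w7a.png",cv2.resize(a[0:230,200:430],None,fx=2.6,fy=2.6,interpolation=cv2.INTER_CUBIC))
E
```

```text
clock: 9.95
tcp_pos: [0.5753, -0.1144, 0.0142]
orientation: [0.0, 0.08, 0.997, -0.001]
wrist_force: [-0.4, -0.7, -4.4]
finger_gap: 0.0448
[0.5753387024031924, -0.11435999553866288, 0.014232415911583689] [ 0.28992768 -0.70284573  4.44428993] [ 0.2739032  -0.06922506  0.03211222]
```

View pics/w7a.png

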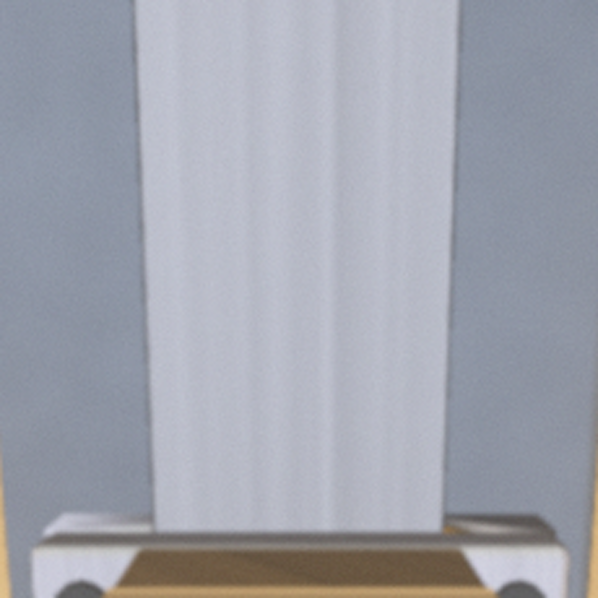

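```bash
python3 -m inch '[[0,0,0,0,-0.1,0,0.7],[0,0,0,0,-0.2,0,0.7],[0,0,0,0,-0.25,0,0.7],[0,0,0,0,-0.25,0,0.7],[0,0,0,0,-0.25,0,0.7],[0,0,0,0,-0.25,0,0.7],[0,0,0,0,-0.2,0,0.7],[0,0,0,0,-0.1,0,0.7],[0,0,0,0,0,0,0.7]]'
python3 - <<'E'
from h import *
st=env.get_state();M=Rq(st["orientation"]).as_matrix()
print(st["tcp_pos"].tolist(),M.T@st["wrist_force"],M.T@st["ft_torque"])
a=env.read_camera("wrist")[:,:,::-1];cv2.imwrite("pics/w8.png",a)
cv2.imwrite("pics/w8a.png",cv2.resize(a[0:230,180:450],None,fx=2.6,fy=2.6,interpolation=cv2.INTER_CUBIC))
E
```

```text
clock: 10.9
tcp_pos: [0.5626, -0.1937, 0.0143]
orientation: [0.0, 0.08, 0.997, -0.001]
wrist_force: [-0.8, -2.6, 0.1]
finger_gap: 0.0444
[0.5625929670841496, -0.1937147258073917, 0.014277590619543125] [ 0.37451507 -2.73243238 -0.09045069] [0.47979089 0.00987667 0.02543226]
```

View pics/w8a.png

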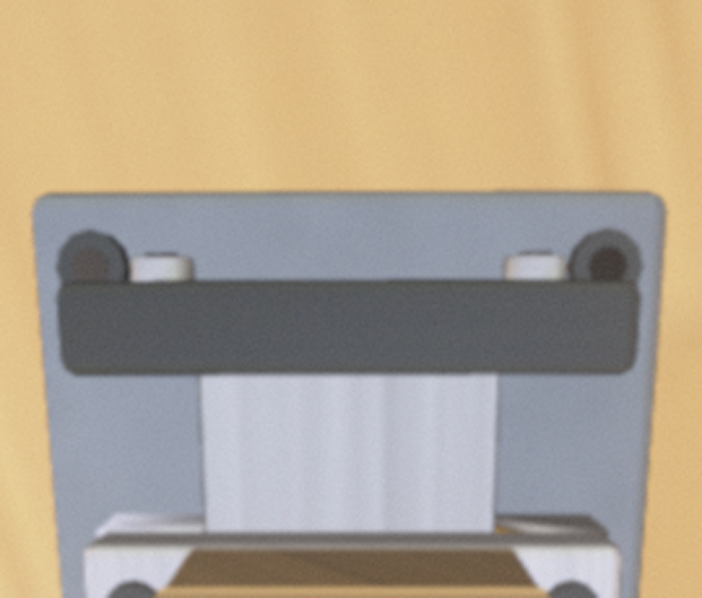

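About 25 mm to go to the stop. I'll advance 20 mm, then creep and watch the force.

```bash
python3 -m inch '[[0,0,0,0,-0.1,0,0.7],[0,0,0,0,-0.15,0,0.7],[0,0,0,0,-0.1,0,0.7],[0,0,0,0,-0.05,0,0.7],[0,0,0,0,0,0,0.7]]'
python3 -m inch '[[0,0,0,0,-0.03,0,0.7],[0,0,0,0,-0.03,0,0.7],[0,0,0,0,0,0,0.7]]'
python3 - <<'E'
from h import *
st=env.get_state();M=Rq(st["orientation"]).as_matrix()
print(st["tcp_pos"].tolist(),M.T@st["wrist_force"],M.T@st["ft_torque"])
a=env.read_camera("wrist")[:,:,::-1];cv2.imwrite("pics/w9.png",a)
cv2.imwrite("pics/w9a.png",cv2.resize(a[0:230,180:450],None,fx=2.6,fy=2.6,interpolation=cv2.INTER_CUBIC))
E
```

```text
clock: 11.45
tcp_pos: [0.5597, -0.2119, 0.0142]
orientation: [0.0, 0.079, 0.997, -0.0]
wrist_force: [-0.2, 2.5, 2.0]
finger_gap: 0.0448
clock: 11.75
tcp_pos: [0.5592, -0.2144, 0.0142]
orientation: [0.0, 0.079, 0.997, 0.0]
wrist_force: [0.4, 4.1, 3.1]
finger_gap: 0.0446
[0.5592065624170328, -0.21440636155742257, 0.014242832892843275] [ 0.23739511  4.15503342 -3.08402947] [-0.78383785 -0.16033206 -0.10053344]
```

View pics/w9a.png

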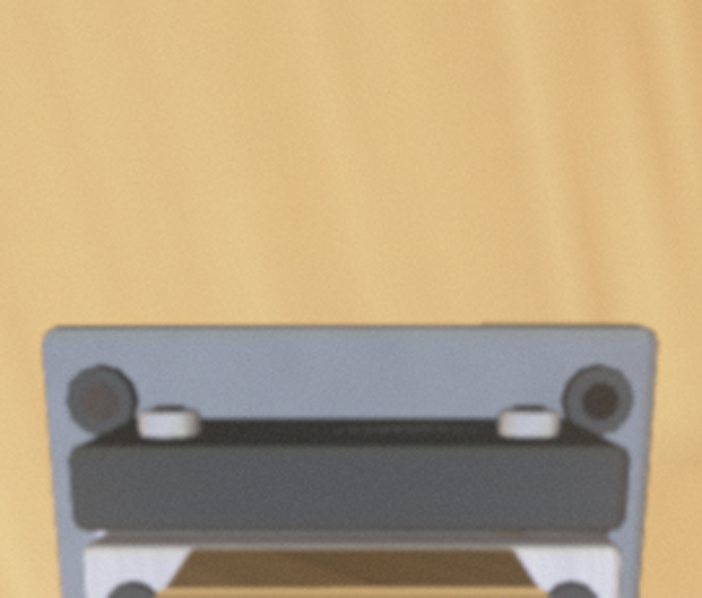

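```bash
python3 -m inch '[[0,0,0,0,-0.03,0,0.7],[0,0,0,0,-0.03,0,0.7],[0,0,0,0,0,0,0.7]]'
python3 -m inch '[[0,0,0,0,-0.03,0,0.7],[0,0,0,0,0,0,0.7]]'
```

```text
clock: 12.1
tcp_pos: [0.5588, -0.2169, 0.0143]
orientation: [0.0, 0.079, 0.997, 0.0]
wrist_force: [0.2, 6.3, 4.3]
finger_gap: 0.0452
clock: 12.3
tcp_pos: [0.5588, -0.2168, 0.0143]
orientation: [0.001, 0.079, 0.997, 0.002]
wrist_force: [1.8, 10.8, 5.6]
finger_gap: 0.0449
```

It stopped at y = -0.2168 and the force is rising, so it has met the stop. I'll press a bit harder to confirm.

```bash
python3 -m inch '[[0,0,0,0,-0.04,0,0.7],[0,0,0,0,-0.04,0,0.7],[0,0,0,0,0,0,0.7],[0,0,0,0,0,0,0.7]]'
python3 - <<'E'
from h import *
st=env.get_state();M=Rq(st["orientation"]).as_matrix()
print(st["tcp_pos"].tolist(),M.T@st["wrist_force"],M.T@st["ft_torque"])
for n,b in(("wrist",(120,360,180,450)),("scene",(150,310,300,500))):
  a=env.read_camera(n)[:,:,::-1];cv2.imwrite(f"pics/{n}10.png",a)
  cv2.imwrite(f"pics/{n}10a.png",cv2.resize(a[b[0]:b[1],b[2]:b[3]],None,fx=2.5 if n=="wrist" else 3.7,fy=2.5 if n=="wrist" else 3.7,interpolation=cv2.INTER_CUBIC))
E
```

```text
clock: 12.7
tcp_pos: [0.5587, -0.2167, 0.0146]
orientation: [0.001, 0.077, 0.997, 0.005]
wrist_force: [4.3, 20.9, 9.3]
finger_gap: 0.0449
[0.558740316059357, -0.21671118057300562, 0.014596790317297034] [-1.02233445 21.43401129 -9.07180602] [-4.17125672 -0.12916361  0.34310259]
```

View pics/wrist10a.png

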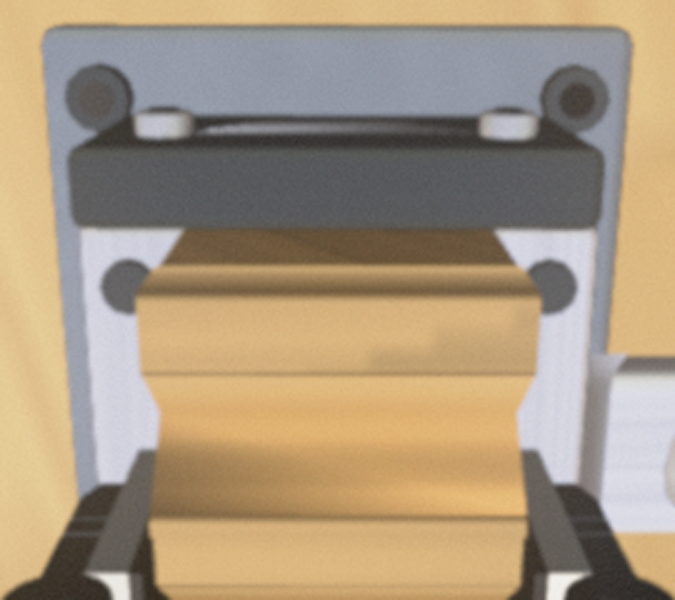

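View pics/scene10a.png

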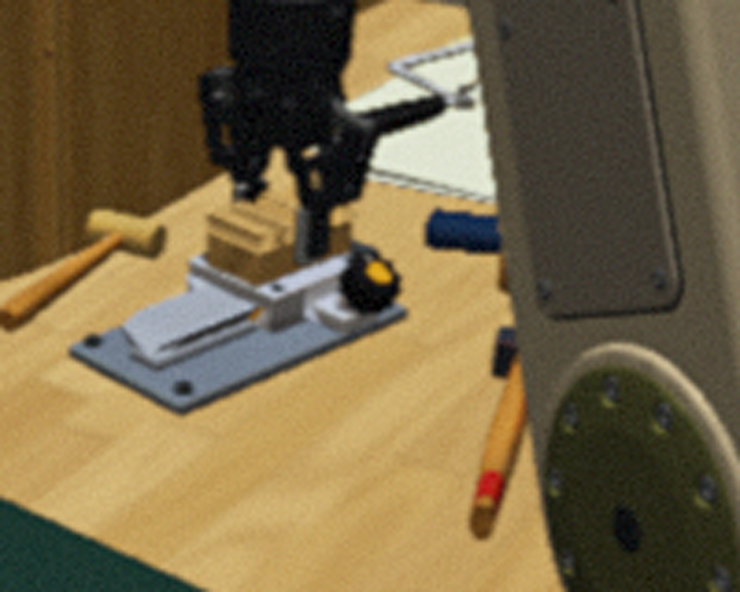

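The carriage is home: 21 N of push gives no further motion, and the plate front is under the stop edge at row ~228. I'll nudge it to -x (the knob side) so the far flank seats, ease the push, open part way and retreat upward.

```bash
python3 -m inch '[[0,0,0,0.02,0,0,0.7],[0,0,0,0.02,0,0,0.7],[0,0,0,0,0,0,0.7]]'
python3 -m inch '[[0,0,0,0,0.07,-0.02,0.7],[0,0,0,-0.01,0,0,0.7],[0,0,0,0,0,0,0.4],[0,0,0,0,0,0,0.3],[0,0,0,0,0,0,0.25],[0,0,0,0,0,-0.2,0.25],[0,0,0,0,0,-0.5,0.25],[0,0,0,0,0,-0.8,0.25],[0,0,0,0,0,-0.8,0.25],[0,0,0,0,0,-0.5,0.25],[0,0,0,0,0,0,0.25]]'
python3 - <<'E'
from h import *
for n in ("wrist","scene"):
  st=env.get_state();M=Rq(st["orientation"]).as_matrix()
  print(n,st["tcp_pos"].tolist(),st["orientation"].tolist(),st["wrist_force"],st["joint_pos"].round(3).tolist())
  cv2.imwrite(f"pics/{n}11.png",env.read_camera(n)[:,:,::-1])
E
```

```text
clock: 13.1
tcp_pos: [0.5588, -0.2168, 0.0147]
orientation: [0.003, 0.077, 0.997, 0.005]
wrist_force: [8.9, 21.2, 5.9]
finger_gap: 0.0447
clock: 14.2
tcp_pos: [0.5592, -0.2212, 0.1609]
orientation: [0.004, 0.079, 0.997, -0.002]
wrist_force: [-0.4, -0.9, -0.8]
finger_gap: 0.0639
wrist [0.559249806119912, -0.2211589589159025, 0.16086762616513195] [0.004280212547017079, 0.07940210841125028, 0.9968311548237025, -0.002152610797119551] [-0.38847135 -0.93704452 -0.83417042] [-0.51, 0.367, 0.038, 1.232, -0.0, -1.922]
scene [0.558138931664632, -0.22050832128100117, 0.15822266464516116] [0.0026335025510820093, 0.07939286501668948, 0.9968389849169608, -0.001369597925845359] [ 0.26401315 -0.06279663  0.94280978] [-0.51, 0.369, 0.034, 1.23, -0.0, -1.922]
```

View pics/wrist11.png

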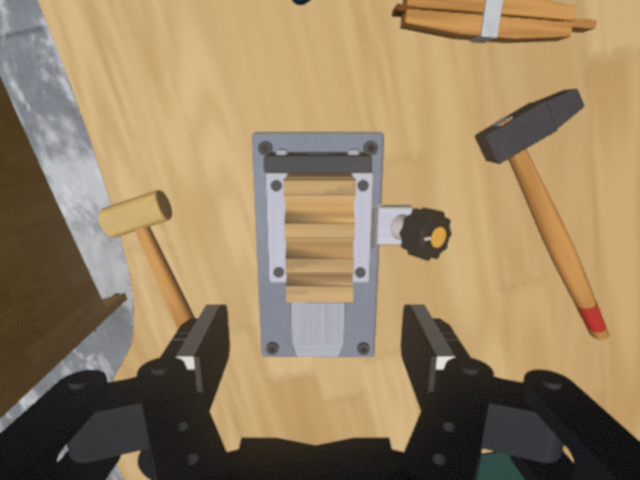

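The carriage is released and home: stop at row 160, knob at about (425,233), mallet untouched. Next I'll plan a hover along the knob's axis, with the tool tilted 35° and pre-rotated by -36°.

```bash
cat > knob.py <<'E'
from plan import *
YAW=-9.0
Rcar=R.from_euler('z',YAW,degrees=True).as_matrix()
knob=np.array([.559,-.2165,.064])+Rcar@[-.076,0,-.0085]
ax=Rcar@[-np.sin(np.radians(35)),0,np.cos(np.radians(35))]
z0=-ax;x0=Rcar@[0,1,0];y0=np.cross(z0,x0)
Rmid=R.from_matrix(np.c_[x0,y0,z0])
def Rphi(deg): return Rmid*R.from_euler('z',deg,degrees=True)
E
python3 - <<'E'
from knob import *
print(knob,ax)
st=env.get_state();R0=Rq(st["orientation"])
t=knob+.06*ax
rows,p,Rc=plan(st["tcp_pos"],R0,t,Rphi(-36),12,.25);show(rows);print(p,t,(Rc.inv()*Rphi(-36)).magnitude())
E
```

```text
[ 0.48393569 -0.20461098  0.0555    ] [-0.56651476  0.08972712  0.81915204]
[[-0.17,-0.34,0.54,0.18,0.01,0.09,0.25],[-0.17,-0.33,0.55,0.19,-0.01,0.07,0.25],[-0.18,-0.33,0.54,0.18,-0.03,0.07,0.25],[-0.17,-0.34,0.54,0.19,-0.04,0.06,0.25],[-0.17,-0.34,0.55,0.19,-0.06,0.05,0.25],[-0.17,-0.33,0.54,0.18,-0.07,0.03,0.25],[-0.17,-0.34,0.55,0.18,-0.09,0.03,0.25],[-0.17,-0.33,0.54,0.18,-0.1,0.02,0.25],[-0.18,-0.34,0.54,0.16,-0.11,0,0.25],[-0.17,-0.33,0.55,0.16,-0.13,0,0.25],[-0.17,-0.34,0.54,0.14,-0.14,-0.01,0.25],[-0.17,-0.33,0.54,0.14,-0.15,-0.03,0.25]]
max [0.18 0.34 0.55 0.19 0.15 0.09]
[ 0.4496847  -0.19922244  0.10460469] [ 0.4499448  -0.19922735  0.10464912] 0.0006460842521340602
```

```bash
python3 -m inch '[[-0.17,-0.34,0.54,0.18,0.01,0.09,0.25],[-0.17,-0.33,0.55,0.19,-0.01,0.07,0.25],[-0.18,-0.33,0.54,0.18,-0.03,0.07,0.25],[-0.17,-0.34,0.54,0.19,-0.04,0.06,0.25],[-0.17,-0.34,0.55,0.19,-0.06,0.05,0.25],[-0.17,-0.33,0.54,0.18,-0.07,0.03,0.25],[-0.17,-0.34,0.55,0.18,-0.09,0.03,0.25],[-0.17,-0.33,0.54,0.18,-0.1,0.02,0.25],[-0.18,-0.34,0.54,0.16,-0.11,0,0.25],[-0.17,-0.33,0.55,0.16,-0.13,0,0.25],[-0.17,-0.34,0.54,0.14,-0.14,-0.01,0.25],[-0.17,-0.33,0.54,0.14,-0.15,-0.03,0.25]]'
python3 -m inch '[[0,0,0,0,0,0,0.25],[0,0,0,0,0,0,0.25]]'
python3 - <<'E'
from knob import *
st=env.get_state();M=Rq(st["orientation"]).as_matrix()
print(st["tcp_pos"].tolist(),st["orientation"].tolist(),st["wrist_force"],st["joint_pos"].round(3).tolist())
print(np.degrees((Rq(st["orientation"]).inv()*Rphi(-36)).as_rotvec()))
a=env.read_camera("wrist")[:,:,::-1].copy();cv2.imwrite("pics/w12.png",a)
W=cam("wrist",st)
for q,c in ((knob,(0,0,255)),(knob+.011*ax,(255,0,255))):
  u=proj(W,q)[0];print(u);cv2.circle(a,tuple(int(v) for v in u),2,c,-1)
cv2.imwrite("pics/w12m.png",a)
E
```

```text
clock: 15.5
tcp_pos: [0.4476, -0.1976, 0.1018]
orientation: [0.276, 0.5, 0.813, 0.116]
wrist_force: [-0.1, -1.0, 0.5]
finger_gap: 0.0642
clock: 15.7
tcp_pos: [0.4486, -0.1983, 0.103]
orientation: [0.276, 0.498, 0.814, 0.115]
wrist_force: [-0.1, -0.9, -0.1]
finger_gap: 0.0643
[0.4486493694208765, -0.19826885486821202, 0.10298532760504844] [0.2758170395393204, 0.497954453900023, 0.8140986601775587, 0.11493343307322933] [-0.10083905 -0.85919022 -0.10593978] [-0.839, -0.205, -0.954, 0.329, 0.369, -1.218]
[-0.12799306 -0.21226598  0.06442567]
[313.46899247 247.31201289]
[313.46137707 252.96576232]
```

View pics/w12m.png

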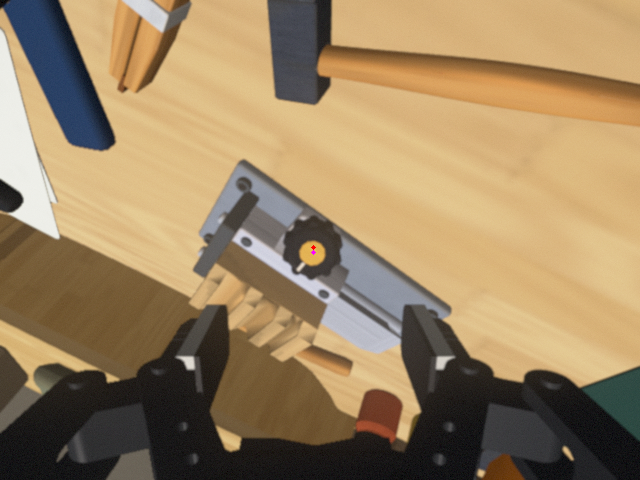

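The yellow knob cap is at (313,254), right where predicted (313.5,253), so the axis alignment is good. Zooming in for the mark's angle.

```bash
python3 - <<'E'
import cv2
a=cv2.imread("pics/w12.png");cv2.imwrite("pics/w12z.png",cv2.resize(a[205:295,260:380],None,fx=6.5,fy=6.5,interpolation=cv2.INTER_CUBIC))
E
```

```text
(no output)
```

View pics/w12z.png

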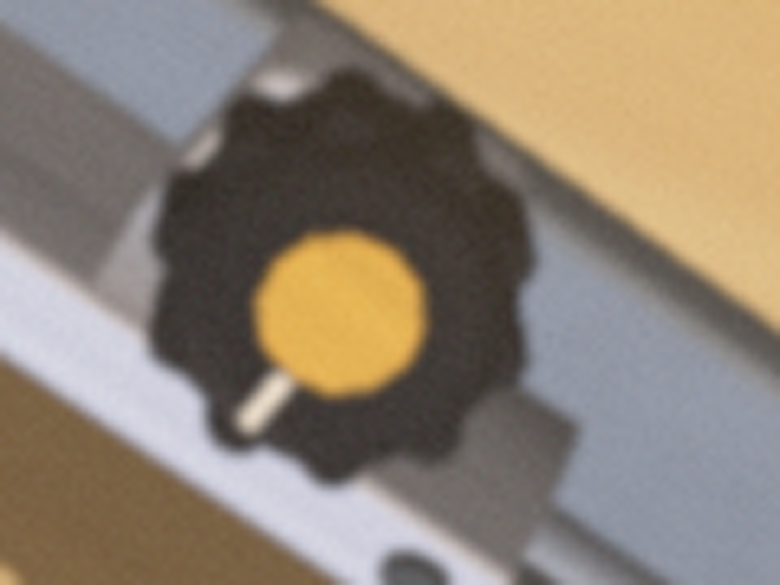

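```bash
python3 - <<'E'
from knob import *
st=env.get_state();print(Rq(st["orientation"]).inv().apply(knob-st["tcp_pos"]))
E
```

```text
[-0.0003282   0.00046795  0.05966389]
```

```bash
python3 -m inch '[[0,0,0,-0.02,0.01,0.2,0.25],[0,0,0,0,0,0.3,0.25],[0,0,0,0,0,0.4,0.25],[0,0,0,0,0,0.4,0.25],[0,0,0,0,0,0.3,0.25],[0,0,0,0,0,0.1,0.25],[0,0,0,0,0,0,0.25],[0,0,0,0,0,0,0.25]]' 60
python3 - <<'E'
from knob import *
st=env.get_state()
print(Rq(st["orientation"]).inv().apply(knob-st["tcp_pos"]),st["wrist_force"],st["joint_pos"].round(3).tolist(),np.degrees((Rq(st["orientation"]).inv()*Rphi(-36)).as_rotvec()))
for n in("wrist","scene"):
  a=env.read_camera(n)[:,:,::-1].copy();cv2.imwrite(f"pics/{n}13.png",a)
cv2.imwrite("pics/s13z.png",cv2.resize(a[150:310,330:500],None,fx=3.7,fy=3.7,interpolation=cv2.INTER_CUBIC))
E
```

```text
clock: 16.55
tcp_pos: [0.4985, -0.207, 0.0349]
orientation: [0.277, 0.498, 0.814, 0.115]
wrist_force: [-0.8, 0.1, -0.5]
finger_gap: 0.064
[ 0.0003242  -0.00022071 -0.02531816] [-0.77435804  0.07377663 -0.4518984 ] [-0.748, 0.027, -0.99, 0.03, 0.326, -1.133] [-0.05355179 -0.13511342  0.06470826]
```

View pics/wrist13.png

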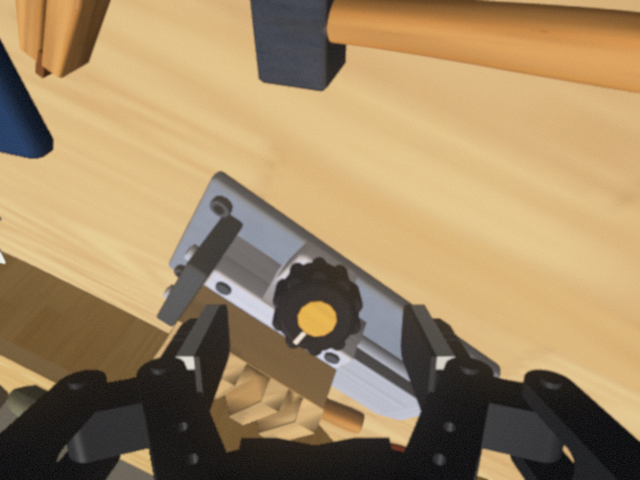

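View pics/s13z.png

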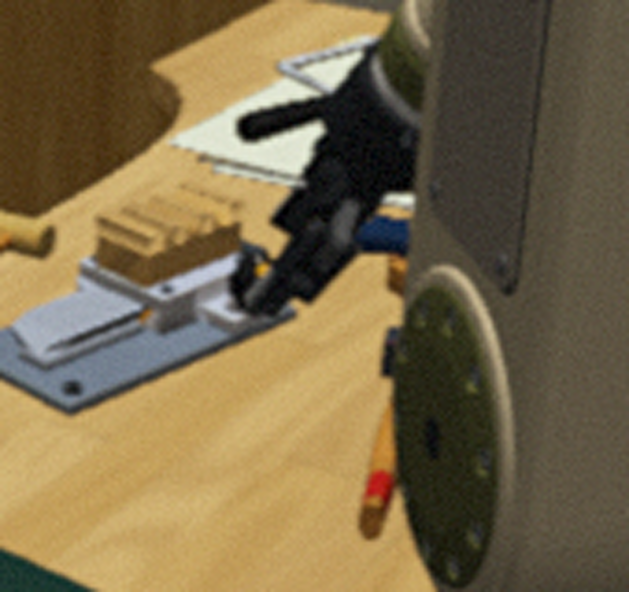

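The knob is centred between the fingers: cap at (317,319), inner finger faces at cols 228 and 403. The tips are still about 17 mm short of its centre. I'll advance 19 mm and close.

```bash
python3 -m inch '[[0,0,0,0,0,0.1,0.25],[0,0,0,0,0,0.14,0.25],[0,0,0,0,0,0.14,0.25],[0,0,0,0,0,0,0.25],[0,0,0,0,0,0,0.25]]' 60
python3 - <<'E'
from knob import *
st=env.get_state()
print(Rq(st["orientation"]).inv().apply(knob-st["tcp_pos"]),st["wrist_force"],st["joint_pos"].round(3).tolist())
for n in("wrist","scene"):
  a=env.read_camera(n)[:,:,::-1].copy();cv2.imwrite(f"pics/{n}14.png",a)
cv2.imwrite("pics/s14z.png",cv2.resize(a[190:250,370:450],None,fx=8,fy=8,interpolation=cv2.INTER_CUBIC))
E
```

```text
clock: 17.15
tcp_pos: [0.5085, -0.208, 0.0183]
orientation: [0.276, 0.498, 0.814, 0.115]
wrist_force: [0.3, -0.0, 0.1]
finger_gap: 0.0639
[-0.00086624  0.00048528 -0.04470682] [ 0.32522525 -0.0332445   0.1322388 ] [-0.731, 0.083, -0.994, -0.034, 0.317, -1.117]
```

View pics/wrist14.png

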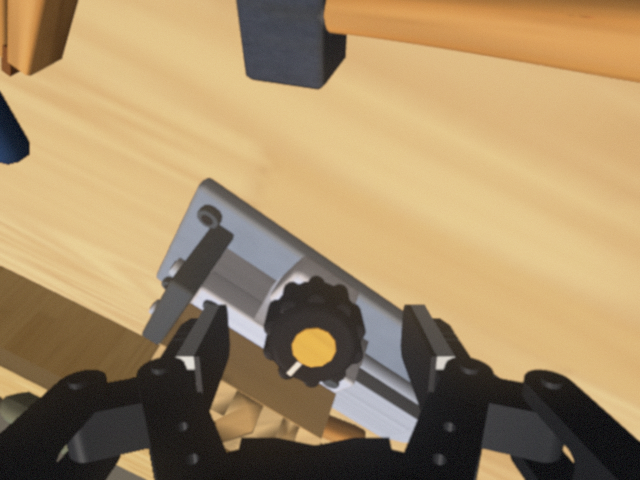

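View pics/s14z.png

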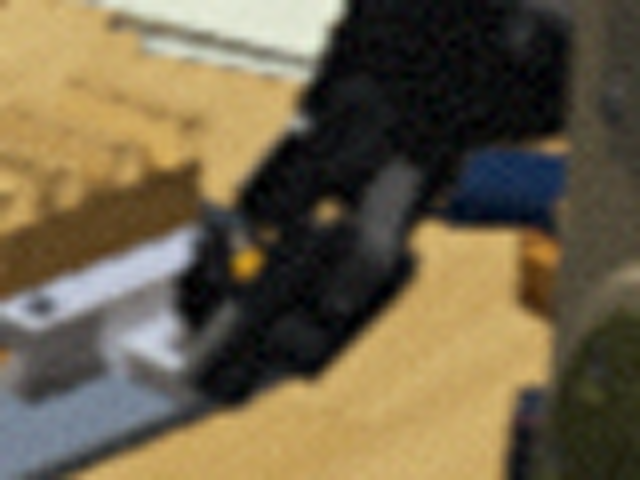

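Before closing, I'll bias the tool about 2 mm towards the stop (carriage -y). Gripping will then press the carriage home instead of pulling it off.

```bash
python3 -m inch '[[0,0,0,-0.03,-0.02,0,0.25],[0,0,0,0,0,0,0.35],[0,0,0,0,0,0,0.45],[0,0,0,0,0,0,0.55],[0,0,0,0,0,0,0.65],[0,0,0,0,0,0,0.75],[0,0,0,0,0,0,0.8]]' 60
python3 - <<'E'
from knob import *
st=env.get_state();M=Rq(st["orientation"])
print(M.inv().apply(knob-st["tcp_pos"]),M.inv().apply(st["wrist_force"]),M.inv().apply(st["ft_torque"]),st["finger_gap"],st["joint_pos"].round(3).tolist())
a=env.read_camera("wrist")[:,:,::-1].copy();cv2.imwrite(f"pics/w15.png",a)
E
```

```text
clock: 17.95
tcp_pos: [0.5076, -0.209, 0.0183]
orientation: [0.276, 0.498, 0.814, 0.116]
wrist_force: [-3.8, 2.2, 4.2]
finger_gap: 0.0339
[-0.00022229  0.00159974 -0.04427893] [ 1.8440616   0.17819575 -5.77957169] [ 0.35277089  0.86053078 -0.02069275] 0.033869651228190495 [-0.736, 0.082, -0.993, -0.031, 0.32, -1.121]
```

View pics/w15.png

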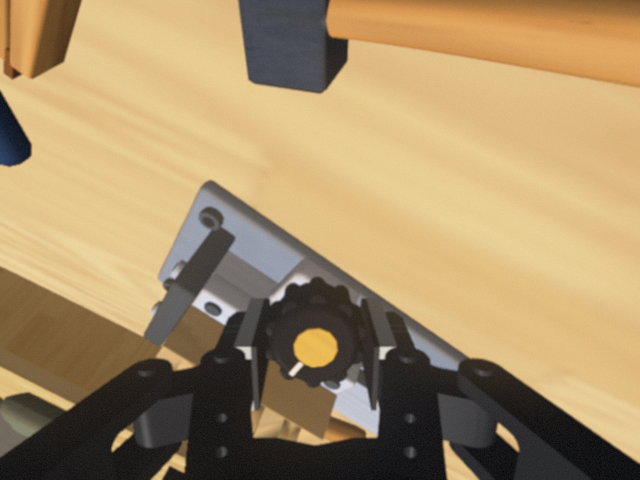

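Gripped at 33.9 mm across the flutes. Turning clockwise (+z of the tool), in stages.

```bash
python3 -m inch '[[0,0,0.3,0,0,0,0.8],[0,0,0.6,0,0,0,0.8],[0,0,0.7,0,0,0,0.8],[0,0,0.7,0,0,0,0.8],[0,0,0.7,0,0,0,0.8],[0,0,0.7,0,0,0,0.8],[0,0,0.7,0,0,0,0.8],[0,0,0.6,0,0,0,0.8],[0,0,0,0,0,0,0.8]]' 60
python3 - <<'E'
from knob import *
st=env.get_state();M=Rq(st["orientation"])
print(M.inv().apply(knob-st["tcp_pos"]),M.inv().apply(st["wrist_force"]),st["wrist_force"],M.inv().apply(st["ft_torque"]),st["finger_gap"],st["joint_pos"].round(3).tolist())
print(np.degrees((Rphi(-36).inv()*M).as_rotvec()))
a=env.read_camera("wrist")[:,:,::-1].copy();cv2.imwrite(f"pics/w16.png",a)
E
```

```text
clock: 18.9
tcp_pos: [0.5078, -0.2086, 0.0184]
orientation: [0.219, 0.747, 0.594, 0.204]
wrist_force: [-2.6, 4.1, 4.3]
finger_gap: 0.0341
[ 0.00046729  0.00126614 -0.04429699] [ 3.61507136 -0.41173927 -5.32140451] [-2.56554839  4.06674041  4.29362319] [0.73735897 0.6937082  0.20656196] 0.034066812563925894 [-0.735, 0.082, -0.994, -0.031, 0.321, -0.421]
[ 0.1244836   0.26331015 40.10960882]
```

View pics/w16.png

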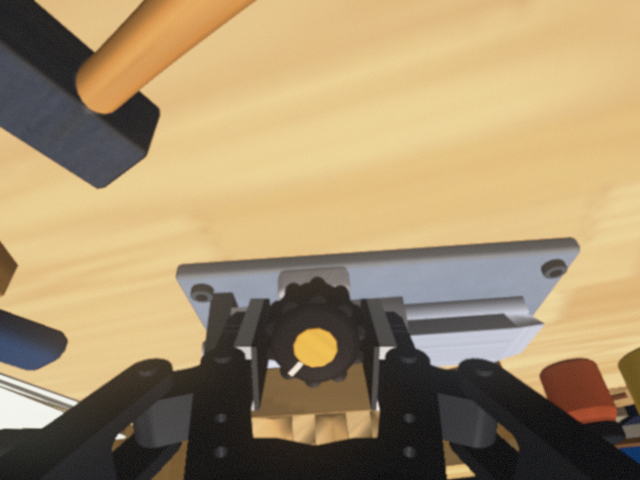

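The mark stays at the same place in the gripper frame, (295,370), so the knob has followed the full 40° with 0.2 N m. Now the remaining ~32°.

```bash
python3 -m inch '[[0,0,0.4,0,0,0,0.8],[0,0,0.6,0,0,0,0.8],[0,0,0.7,0,0,0,0.8],[0,0,0.7,0,0,0,0.8],[0,0,0.7,0,0,0,0.8],[0,0,0.6,0,0,0,0.8],[0,0,0.25,0,0,0,0.8],[0,0,0,0,0,0,0.8],[0,0,0,0,0,0,0.8]]' 60
python3 - <<'E'
from knob import *
st=env.get_state();M=Rq(st["orientation"])
print(M.inv().apply(knob-st["tcp_pos"]),M.inv().apply(st["wrist_force"]),st["wrist_force"],M.inv().apply(st["ft_torque"]),st["finger_gap"],st["joint_pos"].round(3).tolist())
print(np.degrees((Rphi(-36).inv()*M).as_rotvec()))
a=env.read_camera("wrist")[:,:,::-1].copy();cv2.imwrite(f"pics/w17.png",a)
E
```

```text
clock: 19.85
tcp_pos: [0.5073, -0.2082, 0.0186]
orientation: [0.156, 0.88, 0.369, 0.255]
wrist_force: [-12.8, 6.1, 14.3]
finger_gap: 0.0341
[ 0.00105049  0.00133701 -0.04380529] [  1.62463241  -4.80690934 -19.49975468] [-12.7697179    6.116878    14.33542287] [1.35723674 0.24847679 0.0082901 ] 0.03405846346511597 [-0.736, 0.081, -0.994, -0.029, 0.321, 0.129]
[ 0.21540062  0.23880206 71.61233011]
```

View pics/w17.png

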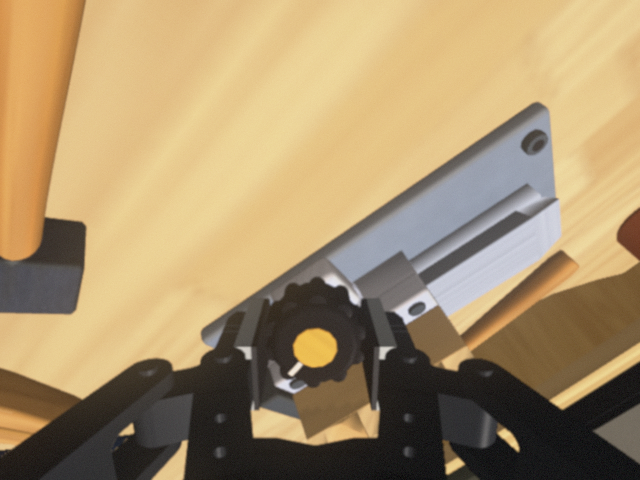

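The knob turned the full 71.6° (1.25 rad) without slipping. The axial reaction is 19 N, so I'll ease back 3 mm, release and retreat along the axis.

```bash
python3 -m inch '[[0,0,0,0,0,-0.06,0.8],[0,0,0,0,0,0,0.8],[0,0,0,0,0,0,0.5],[0,0,0,0,0,0,0.3],[0,0,0,0,0,0,0.25],[0,0,0,0,0,0,0.25],[0,0,0,0,0,-0.2,0.25],[0,0,0,0,0,-0.4,0.25],[0,0,0,0,0,-0.6,0.25],[0,0,0,0,0,-0.6,0.25],[0,0,0,0,0,-0.4,0.25],[0,0,0,0,0,0,0.25]]' 60
python3 - <<'E'
from knob import *
st=env.get_state();M=Rq(st["orientation"])
print(M.inv().apply(knob-st["tcp_pos"]),st["wrist_force"],st["joint_pos"].round(3).tolist())
print(st["tcp_pos"].tolist(),st["orientation"].tolist())
a=env.read_camera("wrist")[:,:,::-1].copy();cv2.imwrite(f"pics/w18.png",a)
E
```

```text
clock: 21.1
tcp_pos: [0.445, -0.2015, 0.1145]
orientation: [0.159, 0.88, 0.368, 0.256]
wrist_force: [1.4, -0.1, 0.7]
finger_gap: 0.0641
[ 0.00140133 -0.00358207  0.07068764] [ 1.36245837 -0.07261355  0.68311298] [-0.855, -0.23, -0.94, 0.365, 0.377, 0.019]
[0.44500729149881224, -0.20154904869305817, 0.1145486390791137] [0.15948866797839978, 0.879512970541958, 0.3681646956301842, 0.2558809417023284]
```

View pics/w18.png

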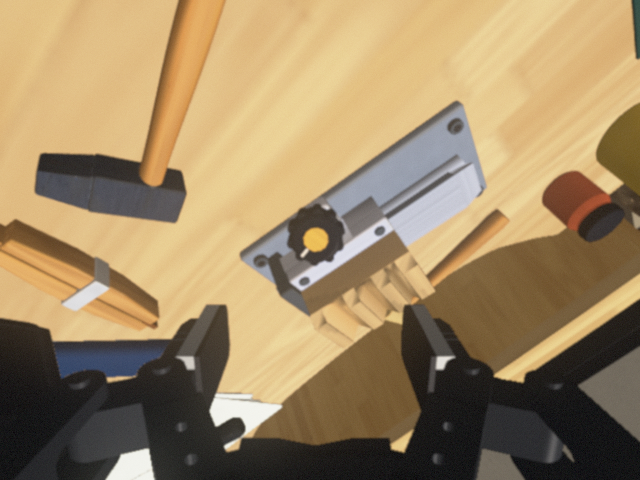

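```bash
python3 - <<'E'
import cv2
a=cv2.imread("pics/w18.png");cv2.imwrite("pics/w18z.png",cv2.resize(a[195:305,235:390],None,fx=5,fy=5,interpolation=cv2.INTER_CUBIC))
E
```

```text
(no output)
```

View pics/w18z.png

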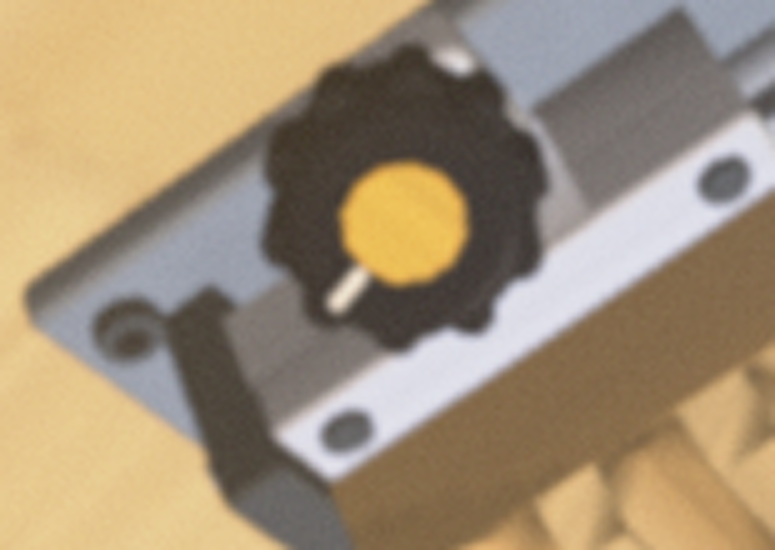

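The carriage plate meets the stop with no gap, at about (275,435) in the crop. I'll measure the knob angle properly by unprojecting cap and mark onto the knob's face plane, before and after.

```bash
python3 - <<'E'
from knob import *
def ang(pos,q,cap,tip,inn):
    st=dict(tcp_pos=np.array(pos),orientation=q);W=cam("wrist",st)
    P=[]
    for uv in(cap,tip,inn):
        o,d=ray(W,uv);P.append(o+d*(((knob+.011*ax)-o)@ax)/(d@ax))
    cx=np.cross(ax,[0,0,0])
    for a,b in((0,1),(2,1)):
        v=P[b]-P[a];print("from y0 clockwise deg",np.degrees(np.arctan2(-(v@x0),v@y0)),"r mm",np.linalg.norm(v)*1e3)
    e=P[0]-(knob+.011*ax);print("cap offset carriage x,y,z mm",(Rcar.T@e*1e3).round(1))
def c(p,k,o): return (np.array(p)+.5)/k-.5+o
ang([0.44865,-0.19827,0.10299],[0.275817,0.497954,0.814099,0.114933],*[c(p,6.5,[260,205]) for p in([341,313],[247,424],[284,383])])
ang([0.445007,-0.201549,0.114549],[0.159489,0.879513,0.368165,0.255881],*[c(p,5,[235,195]) for p in([404,222],[337,307],[365,273])])
E
```

```text
from y0 clockwise deg 2.90370815960449 r mm 13.518550137000156
from y0 clockwise deg 4.670120029717079 r mm 5.1644549714990955
cap offset carriage x,y,z mm [0.1 0.8 0.1]
from y0 clockwise deg 72.63362910963403 r mm 13.530748265635385
from y0 clockwise deg 73.8331851371869 r mm 5.542818918794806
cap offset carriage x,y,z mm [-0.1 -1.  -0.1]
```

The knob moved about 70° (1.22 rad), from about 0.06 to about 1.27 rad by the mark, which is in the tight band. I'll go back to the overhead pose used before for a like-for-like check that the carriage is still home.

```bash
python3 - <<'E'
from plan import *
st=env.get_state();R0=Rq(st["orientation"]);p0=st["tcp_pos"]
t=np.array([.5587,-.2208,.1595])
rows,p,Rc=plan(p0,R0,t+[-.06,0,.05],Rq([0.0034,0.0794,0.99683,-0.0018]),18,.25);show(rows);print(p,Rc.as_quat())
r2,p,Rc=plan(p,Rc,t,Rc,4,.25);show(r2)
E
```

```text
[[0.26,0.13,-0.84,0.06,0.1,-0.05,0.25],[0.26,0.14,-0.84,0.04,0.1,-0.06,0.25],[0.27,0.13,-0.84,0.03,0.11,-0.05,0.25],[0.26,0.14,-0.84,0.03,0.1,-0.06,0.25],[0.26,0.13,-0.84,0.01,0.11,-0.07,0.25],[0.26,0.13,-0.84,0,0.1,-0.07,0.25],[0.27,0.14,-0.84,-0.01,0.1,-0.07,0.25],[0.26,0.13,-0.84,-0.02,0.1,-0.07,0.25],[0.26,0.14,-0.84,-0.03,0.09,-0.08,0.25],[0.26,0.13,-0.84,-0.04,0.08,-0.09,0.25],[0.27,0.13,-0.84,-0.05,0.07,-0.09,0.25],[0.26,0.14,-0.84,-0.05,0.07,-0.09,0.25]]
[[0.26,0.13,-0.84,-0.06,0.06,-0.09,0.25],[0.26,0.14,-0.84,-0.06,0.04,-0.1,0.25],[0.27,0.13,-0.84,-0.07,0.03,-0.1,0.25],[0.26,0.13,-0.84,-0.07,0.03,-0.1,0.25],[0.26,0.14,-0.84,-0.06,0.01,-0.1,0.25],[0.26,0.13,-0.84,-0.07,0,-0.11,0.25]]
max [0.27 0.14 0.84 0.07 0.11 0.11]
[ 0.49883595 -0.2207066   0.20956818] [ 0.07944035  0.99683221 -0.00156015  0.00351173]
[[0,0,0,-0.29,0.05,0.25,0.25],[0,0,0,-0.3,0.05,0.25,0.25],[0,0,0,-0.29,0.04,0.26,0.25],[0,0,0,-0.3,0.05,0.25,0.25]]
max [0.   0.   0.   0.3  0.05 0.26]
```

```bash
python3 -m inch '[[0.26,0.13,-0.84,0.06,0.1,-0.05,0.25],[0.26,0.14,-0.84,0.04,0.1,-0.06,0.25],[0.27,0.13,-0.84,0.03,0.11,-0.05,0.25],[0.26,0.14,-0.84,0.03,0.1,-0.06,0.25],[0.26,0.13,-0.84,0.01,0.11,-0.07,0.25],[0.26,0.13,-0.84,0,0.1,-0.07,0.25],[0.27,0.14,-0.84,-0.01,0.1,-0.07,0.25],[0.26,0.13,-0.84,-0.02,0.1,-0.07,0.25],[0.26,0.14,-0.84,-0.03,0.09,-0.08,0.25],[0.26,0.13,-0.84,-0.04,0.08,-0.09,0.25],[0.27,0.13,-0.84,-0.05,0.07,-0.09,0.25],[0.26,0.14,-0.84,-0.05,0.07,-0.09,0.25]]'
python3 -m inch '[[0.26,0.13,-0.84,-0.06,0.06,-0.09,0.25],[0.26,0.14,-0.84,-0.06,0.04,-0.1,0.25],[0.27,0.13,-0.84,-0.07,0.03,-0.1,0.25],[0.26,0.13,-0.84,-0.07,0.03,-0.1,0.25],[0.26,0.14,-0.84,-0.06,0.01,-0.1,0.25],[0.26,0.13,-0.84,-0.07,0,-0.11,0.25]]'
python3 -m inch '[[0,0,0,-0.29,0.05,0.25,0.25],[0,0,0,-0.3,0.05,0.25,0.25],[0,0,0,-0.29,0.04,0.26,0.25],[0,0,0,-0.3,0.05,0.25,0.25],[0,0,0,0,0,0,0.25],[0,0,0,0,0,0,0.25]]'
python3 - <<'E'
from h import *
st=env.get_state();print(st["tcp_pos"].tolist(),st["orientation"].tolist(),st["wrist_force"])
a=env.read_camera("wrist")[:,:,::-1].copy();cv2.imwrite("pics/w19.png",a)
b=cv2.imread("pics/wrist11.png")
f=lambda i:cv2.resize(i[120:370,240:460],None,fx=1.8,fy=1.8,interpolation=cv2.INTER_CUBIC)
cv2.imwrite("pics/cmp.png",np.hstack([f(b),f(a)]))
E
```

```text
clock: 22.35
tcp_pos: [0.4809, -0.2134, 0.1741]
orientation: [0.064, 0.414, 0.902, 0.103]
wrist_force: [-0.9, -0.8, 0.0]
finger_gap: 0.0639
clock: 22.95
tcp_pos: [0.4994, -0.2198, 0.2057]
orientation: [0.001, 0.076, 0.997, -0.0]
wrist_force: [0.2, 0.3, -0.2]
finger_gap: 0.0643
clock: 23.55
tcp_pos: [0.5582, -0.2192, 0.1551]
orientation: [0.001, 0.079, 0.997, 0.001]
wrist_force: [1.0, 0.3, 0.3]
finger_gap: 0.0643
[0.5582147968428631, -0.21918282609369993, 0.15508998938179674] [0.0006680683429337241, 0.07947983835973567, 0.9968360030744496, 0.0007013940086212358] [0.98290396 0.28273379 0.33655148]
```

View pics/cmp.png

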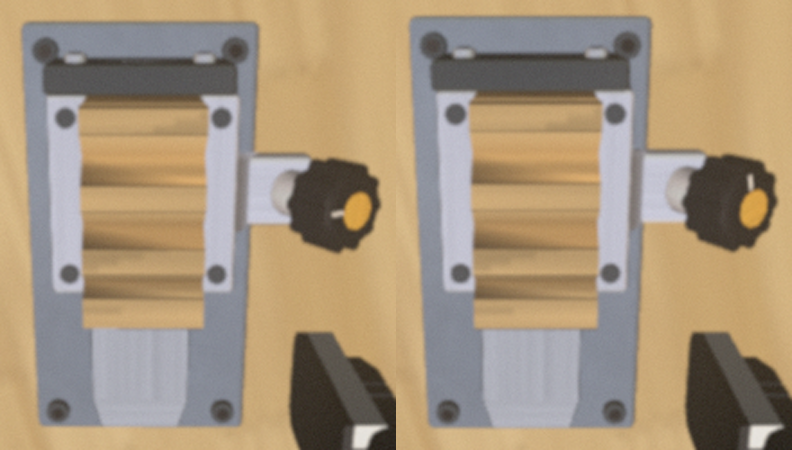

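Side by side, the bolt-to-stop and rear-edge-to-rail-end spacings are unchanged, and the mark has turned from pointing left to pointing up. As one numeric check, I'll fit the carriage's position in the rail frame from this picture.

```bash
python3 - <<'E'
import cv2
a=cv2.imread("pics/w19.png")
cv2.imwrite("pics/w19z.png",cv2.resize(a[250:365,240:390],None,fx=5,fy=5,interpolation=cv2.INTER_CUBIC))
cv2.imwrite("pics/w19y.png",cv2.resize(a[120:240,240:390],None,fx=5,fy=5,interpolation=cv2.INTER_CUBIC))
E
```

```text
(no output)
```

View pics/w19z.png

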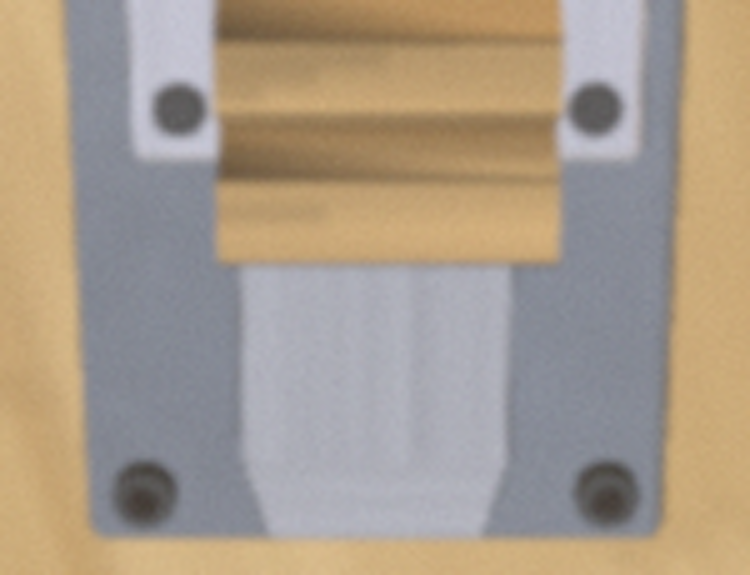

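View pics/w19y.png

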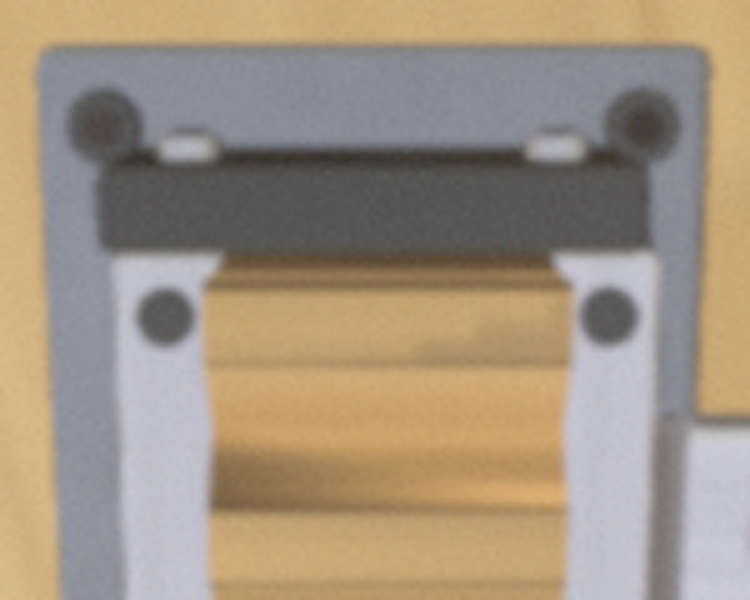

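```bash
python3 - <<'E'
from h import *
from scipy.optimize import least_squares
W=cam("wrist",dict(tcp_pos=np.array([0.558215,-0.219183,0.15509]),orientation=[0.000668,0.07948,0.996836,0.0007]))
c=lambda l,o:(np.array(l,float)+.5)/5-.5+o
L=np.array([[52,100,10],[-52,100,10],[52,-100,10],[-52,-100,10],[22,69,34],[-22,69,34]])/1e3
px=np.r_[c([[92,535],[660,537]],[240,250]),c([[40,47],[707,47]],[240,120]),c([[242,463],[506,463]],[240,250])]
def w(p,L): n,k=np.sin(p[2]),np.cos(p[2]);return np.c_[p[0]+k*L[:,0]-n*L[:,1],p[1]+n*L[:,0]+k*L[:,1],L[:,2]+p[3]]
f=lambda p:(proj(W,w(p,L))-px).ravel()
r=least_squares(f,[.565,-.187,-.157,0],x_scale=.01).x;print(r,f(r).round(1))
for l,z in(([[137,159],[638,160]],.046),([[217,262],[561,262]],.082)):
  for uv in c(l,[240,250]):
    P=onz(W,uv,z+r[3]);d=P[:2]-r[:2];k,n=np.cos(r[2]),np.sin(r[2]);print("rail frame mm",(k*d[0]+n*d[1])*1e3,(-n*d[0]+k*d[1])*1e3)
E
```

```text
[ 0.56570551 -0.18630616 -0.15871687 -0.00319209] [-0.5  0.9  0.2  0.5 -1.   0.5  1.   0.4  0.  -1.1  0.2 -1.1]
rail frame mm 36.016495502342394 10.741466783192823
rail frame mm -40.185615161015136 10.918687593302986
rail frame mm 21.104508762252514 11.042240226497361
rail frame mm -25.468524576624485 11.045862275501973
```

The carriage's rear edge is at y = 10.7–11.05 mm (11 expected when home). Its centre is at x ≈ -2.1 mm, which is the clamped position. The gripper is clear of everything, so I'm handing in.

```bash
python3 - <<'E'
from workcell import env
st=env.get_state();print(st["clock"],st["wrist_force"])
print(env.hand_in())
E
```

```text
23.6 [-1.54721094  0.70822523  0.34046555]
the job is handed in; nothing more can be done
None
```

The filing block is on the rail, fully home against the end stop and clamped, and I handed the job in at 23.6 s with the gripper clear. I slid the carriage on from the open end, pressed it against the stop with 21 N (it moved no further), and turned the knob 71.6° clockwise before letting go.

**Last checks**
- **Carriage:** its rear edge sits at y = 10.7–11.05 mm on the rail, where 11 mm means home. Its centre is at x ≈ -2.1 mm, where the clamp is meant to seat it. Before-and-after pictures show it did not move off the stop.
- **Knob:** the mark puts it at about 1.27 rad, inside the 1.2–1.5 tight band. This assumes the mark points straight inboard at 0. The mark moved about 70°, slightly less than the tool turned.
- **Other tools:** I never touched them, and the mallet and jar looked undisturbed in the later pictures. I took no separate final picture to check them.

**What disagreed**
- **Fingertips:** both cameras showed them about 40 mm behind the reported TCP, not at it, so I set grasp depths from the pictures.
- **Cameras:** they differed by 2–3 mm, so I did the final alignment with the wrist camera.
- **Turning torque:** it read about 0.2 N m partway through, but near zero once the knob was held still at the end. It does not confirm tightness, so that rests on the angle and the seated position.

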